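Get the boxed-in calibration weight into its foam case

TASK

The brass calibration weight is hemmed in by three bottles. First stand all three bottles on the dark grey parking mat, leaving the weight where it is; then, with the bottles still on the mat, fetch the weight and press it upright and fully home into the empty yellow-floored foam cutout of the case. Finally stand each bottle back centred on the pad of its own colour, and never tip a bottle over.

Things in the scene. Friction and masses are not known exactly. Their poses are not given: they have to be found in the camera images.
- bottle_blue_mid (a point): loose blue plastic bottle with blue cap and a white paper band, upright: straight round body 44 mm in diameter, 94 mm tall, then a cap 32 mm in diameter; 118 mm tall in all, 0.1 to 0.23 kg. The point is its centre, 59 mm above its foot; z up. At the start it stands on the pad of its own colour.
- bottle_orange_mid (a point): loose orange plastic bottle with orange cap and a white paper band, upright: straight round body 44 mm in diameter, 94 mm tall, then a cap 32 mm in diameter; 118 mm tall in all, 0.1 to 0.23 kg. The point is its centre, 59 mm above its foot; z up. At the start it stands on the pad of its own colour.
- bottle_green_mid (a point): loose green plastic bottle with green cap and a white paper band, upright: straight round body 44 mm in diameter, 94 mm tall, then a cap 32 mm in diameter; 118 mm tall in all, 0.1 to 0.23 kg. The point is its centre, 59 mm above its foot; z up. At the start it stands on the pad of its own colour.
- weight_mid (a point): loose brass weight, upright, 0.4 to 0.52 kg: round body 44 mm in diameter, 42 mm tall, neck, then a round grip knob 26 mm in diameter from 50 to 66 mm above its foot (its top). The point is its centre, 33 mm above its foot; z up. It starts on a white base plate 6 mm thick, bottles 58 mm off (centre to centre) on three sides, a low ink pad (13 mm high) 80 mm off on the fourth.
- pad_blue: fixed square blue pad, 54 x 54 mm, 2 mm thick, on the white base plate, its top 8 mm above the table: the blue bottle's place. Origin at the centre of its underside, z up, x and y along its edges and the plate's. The three pads lie round three sides of the weight's start, centres 58 mm from it along the plate's axes; which colour is where varies.
- pad_orange: fixed square orange pad, 54 x 54 mm, 2 mm thick, on the white base plate, its top 8 mm above the table: the orange bottle's place. Origin at the centre of its underside, z up, x and y along its edges and the plate's. The three pads lie round three sides of the weight's start, centres 58 mm from it along the plate's axes; which colour is where varies.
- pad_green: fixed square green pad, 54 x 54 mm, 2 mm thick, on the white base plate, its top 8 mm above the table: the green bottle's place. Origin at the centre of its underside, z up, x and y along its edges and the plate's. The three pads lie round three sides of the weight's start, centres 58 mm from it along the plate's axes; which colour is where varies.
- mat: fixed dark grey flat parking mat on the table, 120 mm (its x) by 260 mm (its y), 3 mm thick, empty at the start; room for three bottles in a row along y, 85 mm apart. A marker pen lies on the table beside its -x edge, 90 to 100 mm from the mat's centre. Origin at the centre of its underside, z up.
- cutout (a point): centre of the yellow floor of the square cutout in a fixed open case (160 x 210 mm along x, y); floor 6 mm, foam top 31 mm above the table; z up. Mouth 60 x 60 mm; springy foam cheeks slope in from 55 to 41 mm apart: the 44 mm weight must be pushed down upright with 10 to 20 N (it will not sink by itself), foot on the floor, body then 17 mm proud of the foam. Small fixed weights 90 mm off to +y rise 7 mm above it.
Not all that is in view belongs to the job. Of the things that look like the part that bears weight_mid, the middle-sized one is meant. Of the things shaped like the part that bears bottle_green_mid, the green one is meant.

How it is judged:
By the outcome, as a careful person would: the job done as asked, in the order asked, and still so for the second after the job is handed in, with the robot touching nothing.
It also fails if it takes over 134 s, if anything falls off the work surface, if the arm or the gripper's body presses on something with over 40 N, if the wrist force passes 120 N, or if a joint passes its speed limit or range.

ROBOT

A 6-joint arm with a two-finger parallel gripper is mounted at the origin on the work surface. World frame = base frame: x ahead of the robot, y to its left, z up, the work surface at z = 0. Lengths are in m, angles in rad, forces in N, time in s.
With the tool pointing down it reaches from about 0.15 to 0.775 m from the base axis. Payload 6.1 kg.
Tool frame: the origin (TCP) lies where the fingers leave the gripper's body, on its centre line; the fingertips stand 73 mm ahead of it and the grasp point (between the pads) lies env.tcp_to_grasp ahead of it (env.tcp_to_grasp is the distance from the TCP to the grasp point, in m); z points along the fingers, y is the direction in which the jaws open and shut (so a half turn about z gives the same grasp; the last joint's range is limited). The gripper opens to 85 mm and grips with 20 to 120 N. Pads are 22 mm wide; open, the fingers measure 114 mm over their backs; the gripper's body (76 mm by 85 mm) begins 54 mm behind the grasp point. The pads swing forward as they close: fully open they stand 13 mm farther back than shut.
Start: joints at [1.135, 0.126, -0.04, 1.405, 0, 1.571], TCP at [0.222, 0.476, 0.304] pointing down, gripper open.
Joint ranges: [-2.72, 2.72], [-0.95, 1.95], [-1.27, 1.35], [-1.78, 2.02], [-1.46, 1.47], [-3.14, 3.14]. Speed limits (rad/s): [2.39, 2.39, 3.01, 3.14, 3.14, 3.14].

INTERFACE

Orientations are given as a unit quaternion [x, y, z, w].
In Python, from station import env gives the robot as it stands.
- The arm moves only by the tool step_arm, never from a script. Its argument "rows" is a list that holds one entry, the list of rows, each a list of 7 numbers: the shift along the tool's x, y, z in units of 300 mm (1.0 is 300 mm), then the turn, a rotation vector about the tool's x, y, z in units of 360 degrees (1.0 is 360 degrees), then the gripper command: -1 is shut, 1 is fully open, values between are in proportion. A call has 1 to 10 rows; each row is the pose to reach, as a shift and turn from the pose measured when the call began, along the tool's axes at that moment, turning the shorter way round; what a row does not reach only later rows make up. A row lasts 1/10 s, in which the tool goes at most 50 mm and 8.59 degrees, less where a joint would pass 70% of its speed; a pose out of reach is approached as far as the arm can. A call with a number of a shift or a turn outside -1 to 1 is refused whole. A call with a gripper value outside its range is refused whole. The fingers move at their own pace and stop on an object; the grip force is fixed at half the most. Time passes only in rows, so rows that repeat a pose let the fingers close. It gives the time, the measured TCP pose, the force and the opening at its end, in the units of the state.
- env.state(): the state, without advancing time (a new reading comes with each control period).
- env.get_image(name): name is "side" or "top"; returns the picture (480x640x3 uint8, red, green, blue); there is no depth.
- env.camera_model(name): a dict with "mtx" (3x3 intrinsics, pixels), "R" (3x3) and "t" (3): a world point X has camera coordinates R X + t. Camera axes: x right, y down, z forward; pixel columns grow to the right and rows downward; lengths in m; the calibration is good to about 2 mm. A picture is of the moment at which its call begins. camera_model takes no time and is no camera call.
- env.close_job(): hands the job in, once; it reports no verdict.
Trained networks look in the newest picture that a camera, given by its name, has taken for a name from the list of things; names that differ only in an ending like _2 or _b are one class to them, and where a whole thing is asked for, a point or a joint stands for the part that bears it (a point fixed in the world has none). Each returns a list of dicts, best first, with "conf" (0 to 1); they miss things now and then, are a little off and sometimes report something else, mostly with a low value. They report only what shows in the picture. A call takes as long as a camera call. They do not tell look-alikes from the thing itself.
- env.outline_of(camera, thing): "pixels" (480x640 bool, what is visible of it) and "xy" ([column, row] in pixels, amid what is visible of it).
The state is a dict: "time": time; "q": joint angles; "joint_vel": joint speeds; "joint_efforts": joint torques, N m; "tcp_pos": TCP position; "tcp_rot": TCP orientation; "force": force on the tool from outside, world axes, zero at the start; "moment": the same for the moment, N m; "grip_width": finger opening in m.
Only numpy, scipy, OpenCV 4.12 (cv2) and the standard library are available. Lean on these libraries where they do the work, as an engineer would, in place of code of your own. Each camera call takes 0.05 s, during which the arm holds its last target. There are 200 camera calls.

## Working session

There is one attempt and no reset: what is moved stays moved. The work goes in short steps, Python scripts to look and compute and a tool call to move; the robot and the scene stay as the last step left them, time stands still between calls to the robot, and variables do not carry over. Pictures are saved under pics/ and viewed, about 12 in all and at most 16, crops included, and the job is handed in when it is done.

Besides the shell and the picture viewer there is one more tool, called after "Call:" as name(argument=value, ...) on one line, values as JSON. step_arm: Moves the arm, as the interface text tells. Shifts and turns lie within -1 to 1; 1 stands for 300 mm of shift or 360 degrees of turn. Its arguments: {"type":"object","properties":{"rows":{"type":"array","items":{"type":"array","items":{"type":"array","items":{"type":"number","minimum":-1,"maximum":1}}}}},"required":["rows"]}

```bash
mkdir -p pics; ls
python3 - <<'E'
from station import env
import cv2
print(env.state()); print(env.tcp_to_grasp)
for n in("side","top"):
    cv2.imwrite(f"pics/{n}0.png",env.get_image(n)[:,:,::-1])
    m=env.camera_model(n);print(n,m)
E
```

```text
pics
{'time': 0.0, 'q': array([ 1.13497371e+00,  1.26377663e-01, -4.06176852e-02,  1.40540613e+00,
        2.69613654e-05,  1.57081003e+00]), 'joint_vel': array([ 7.77475928e-04, -7.84255715e-04, -6.47954324e-05,  9.78151782e-04,
       -4.26524110e-04, -6.50201718e-05]), 'joint_efforts': array([-1.50278806e-04, -4.35915399e+01,  3.52922666e+01,  1.71902025e-02,
        1.57054934e-06, -7.58818715e-06]), 'tcp_pos': array([0.22150045, 0.47565628, 0.30312518]), 'tcp_rot': array([ 2.16197428e-01,  9.76349337e-01, -7.80683166e-04, -1.86666140e-04]), 'force': array([ 0.04583203,  0.26686782, -0.16768189]), 'moment': array([0.03525596, 0.03709474, 0.01162824]), 'grip_width': 0.08527072427921123}
0.0539
side {'mtx': array([[437.98904444,   0.        , 322.31076915],
       [  0.        , 437.98904444, 243.22069134],
       [  0.        ,   0.        ,   1.        ]]), 'R': array([[ 0.98159756, -0.1907521 , -0.00893668],
       [-0.12629017, -0.61335464, -0.77964536],
       [ 0.14323764,  0.76642659, -0.62615753]]), 't': array([-0.53078212,  0.06451493,  0.92818987])}
top {'mtx': array([[599.65370657,   0.        , 322.65370622],
       [  0.        , 599.65370657, 243.19821389],
       [  0.        ,   0.        ,   1.        ]]), 'R': array([[-0.02181418, -0.99975156,  0.00457921],
       [-0.98545342,  0.0207296 , -0.16867676],
       [ 0.16853993, -0.00819215, -0.98566078]]), 't': array([-0.07763789,  0.5405172 ,  1.39473024])}
```

View pics/top0.png

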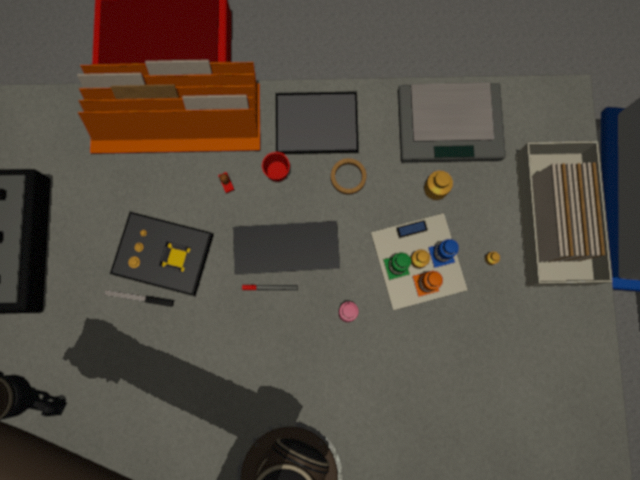

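View pics/side0.png

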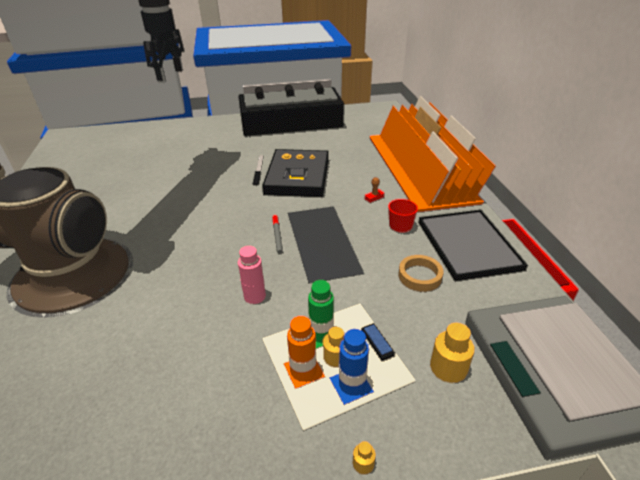

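```bash
cat > h.py <<'E'
from station import env
import numpy as np, cv2
from scipy.spatial.transform import Rotation as Ro
from scipy.optimize import minimize
CM={n:env.camera_model(n) for n in("side","top")}
def proj(n,P):
    m=CM[n];c=np.atleast_2d(P)@m["R"].T+m["t"];c=c@m["mtx"].T;return c[:,:2]/c[:,2:]
def back(n,uv,z):
    m=CM[n];uv=np.atleast_2d(np.array(uv,float))
    d=np.c_[uv,np.ones(len(uv))]@np.linalg.inv(m["mtx"]).T@m["R"];C=-m["R"].T@m["t"]
    return C+d*((z-C[2])/d[:,2:])
A=np.linspace(0,2*np.pi,40)
BOT=[(.022,0,.094),(.016,.094,.118)]; WEI=[(.022,0,.042),(.013,.05,.066)]
def hull(n,x,y,z0,shape):
    # per-part convex hull polygons
    out=[]
    for r,a,b in shape:
        P=np.array([[x+r*np.cos(t),y+r*np.sin(t),z0+z] for z in(a,b) for t in A])
        out.append(cv2.convexHull(proj(n,P).astype(np.float32))[:,0])
    return out
def render(n,*a):
    S=4;im=np.zeros((480*S,640*S),np.uint8)
    for p in hull(n,*a): cv2.fillConvexPoly(im,np.round((p+.5)*S).astype(int),255)
    return cv2.resize(im,(640,480),interpolation=cv2.INTER_AREA)/255.
def fit(masks,x0,z0,shape):
    def cost(p):
        c=0
        for n,m in masks.items():
            r=render(n,p[0],p[1],z0,shape); c+=1-np.minimum(r,m).sum()/np.maximum(r,m).sum()
        return c
    s=minimize(cost,x0,method="Nelder-Mead",options=dict(initial_simplex=[x0,[x0[0]+.01,x0[1]],[x0[0],x0[1]+.01]],xatol=1e-4,fatol=1e-4,maxiter=80))
    return s.x,s.fun
E
python3 - <<'E'
from h import *
env.get_image("top");env.get_image("side")
for n in CM: print(n,"cam",-CM[n]["R"].T@CM[n]["t"])
for th in["bottle_blue_mid","bottle_orange_mid","bottle_green_mid","weight_mid"]:
    M={}
    for n in("top","side"):
        o=env.outline_of(n,th)
        print(th,n,[(round(d["conf"],2),np.round(d["xy"]),int(d["pixels"].sum())) for d in o[:5]])
        want={"bottle_blue_mid":[(446,249),(353,365)],"bottle_orange_mid":[(430,281),(302,350)],"bottle_green_mid":[(400,262),(320,312)],"weight_mid":[(420,258),(335,346)]}[th][n=="side"]
        o=[d for d in o if np.hypot(*(np.array(d["xy"])-want))<14]
        if o: M[n]=o[0]["pixels"].astype(float)
    W=th[0]=="w"; z0=.006 if W else .008; sh=WEI if W else BOT
    if "top" in M:
        x0=back("top",np.argwhere(M["top"]).mean(0)[::-1],z0+.06)[0,:2]
        print(" top",fit({"top":M["top"]},x0,z0,sh)); 
        if "side" in M: print(" both",fit(M,x0,z0,sh))
for th in["mat","pad_blue","pad_orange","pad_green"]:
    for n in("top","side"):
        for d in env.outline_of(n,th)[:3]:
            c=max(cv2.findContours(d["pixels"].astype(np.uint8),0,2)[0],key=len)
            b=cv2.boxPoints(cv2.minAreaRect(c))
            print(th,n,round(d["conf"],2),np.round(d["xy"]),int(d["pixels"].sum()))
            if th=="mat": 
                q=cv2.approxPolyDP(c,6,True)[:,0]; print(np.round(back(n,q,.003),4)[:,:2].tolist(), back(n,np.argwhere(d["pixels"]).mean(0)[::-1],.003))
im=env.get_image("top");g=cv2.cvtColor(im,cv2.COLOR_RGB2HSV)
y=((g[...,0]>15)&(g[...,0]<35)&(g[...,1]>150)&(g[...,2]>120)).astype(np.uint8);y[:, :155]=0;y[:,200:]=0;y[:235]=0;y[280:]=0
print("yellow",y.sum(),back("top",np.argwhere(y).mean(0)[::-1],.006),cv2.minAreaRect(np.argwhere(y)[:,::-1].astype(np.float32)))
w=((im.min(2)>140)&(g[...,1]<60)).astype(np.uint8);w[:, :365]=0;w[:,475:]=0;w[:205]=0;w[315:]=0
h=cv2.convexHull(np.argwhere(w)[:,::-1].astype(np.float32));q=cv2.approxPolyDP(h,8,True)[:,0];print("plate",q.tolist(),np.round(back("top",q,.006),4).tolist())
a=cv2.resize(im[200:310,100:220],None,fx=5,fy=5,interpolation=2);cv2.imwrite("pics/case.png",a[:,:,::-1])
E
```

```text
side cam [ 0.39621031 -0.77306667  0.62674841]
top cam [ 0.29589318 -0.07739748  1.46625911]
bottle_blue_mid top [(0.63, array([445., 250.]), 454), (0.18, array([420., 260.]), 305)]
bottle_blue_mid side [(0.96, array([353., 364.]), 1722)]
 top (array([ 0.51312593, -0.37918806]), np.float64(0.052163643470811705))
 both (array([ 0.51506024, -0.3799543 ]), np.float64(0.1360272835562507))
bottle_orange_mid top [(0.85, array([428., 279.]), 373)]
bottle_orange_mid side [(0.9, array([302., 345.]), 1590)]
 top (array([ 0.43925163, -0.33926424]), np.float64(0.14066651003921704))
 both (array([ 0.44153752, -0.34011687]), np.float64(0.21785758035121539))
bottle_green_mid top [(0.77, array([349., 309.]), 293), (0.7, array([397., 262.]), 372)]
bottle_green_mid side [(0.77, array([319., 307.]), 1325), (0.61, array([252., 277.]), 1267)]
 top (array([ 0.48482948, -0.26783886]), np.float64(0.09669671959285586))
 both (array([ 0.48578125, -0.26778647]), np.float64(0.23731755418129552))
weight_mid top [(0.76, array([421., 259.]), 293), (0.71, array([438., 184.]), 632), (0.5, array([494., 260.]), 171)]

[... 503 characters left out ...]
-0.125]] [[ 0.54047936 -0.01619863  0.003     ]]
pad_blue top 0.72 [432. 258.] 75
pad_blue top 0.18 [430. 280.] 428
pad_blue side 0.77 [343. 393.] 372
pad_orange top 0.69 [419. 285.] 144
pad_orange top 0.32 [281. 249.] 5081
pad_orange side 0.7 [306. 379.] 310
pad_green top 0.71 [389. 270.] 95
yellow 305 [[0.51813629 0.27123542 0.006     ]] ((175.87106323242188, 256.96417236328125), (22.10738754272461, 22.375030517578125), 15.5241117477417)Traceback (most recent call last):
  File "<stdin>", line 29, in <module>
cv2.error: OpenCV(4.12.0) /io/opencv/modules/imgproc/src/approx.cpp:690: error: (-215:Assertion failed) npoints >= 0 && (depth == CV_32S || depth == CV_32F) in function 'approxPolyDP'
```

Run:
```python
from h import *
im=env.get_image("top");g=cv2.cvtColor(im,cv2.COLOR_RGB2HSV)
print(im[300,400],im[225,380],im[320,400])
w=((im.min(2)>130)).astype(np.uint8);w[:, :365]=0;w[:,475:]=0;w[:205]=0;w[315:]=0
h=cv2.convexHull(np.argwhere(w)[:,::-1].astype(np.int32));q=cv2.approxPolyDP(h,6,True)[:,0];P=back("top",q,.006);print("plate",q.tolist(),np.round(P[:,:2],4).tolist(),cv2.minAreaRect(h))
# dark case top rectangle
k=(im.max(2)<60).astype(np.uint8);k[:, :100]=0;k[:,225:]=0;k[:200]=0;k[305:]=0
n,l,s,c=cv2.connectedComponentsWithStats(k);i=1+np.argmax(s[1:,4]);h=cv2.convexHull(np.argwhere(l==i)[:,::-1].astype(np.int32));r=cv2.minAreaRect(h)
print("case",r,np.round(back("top",cv2.boxPoints(r),.031)[:,:2],4).tolist())
a=np.vstack([cv2.resize(im[205:305,100:220],None,fx=5,fy=5,interpolation=2)]);b=cv2.resize(im[205:315,365:475],(550,500),interpolation=2)
s=env.get_image("side");cv2.imwrite("pics/case.png",cv2.resize(a,(600,500))[:,:,::-1]);cv2.imwrite("pics/caseside.png",cv2.resize(s[140:205,250:345],None,fx=7,fy=7,interpolation=2)[:,:,::-1])
```

```text
[164 157 135] [96 94 85] [98 97 86]
plate [[463, 288], [394, 307], [373, 233], [445, 236]] [[0.4274, -0.4298], [0.3848, -0.2593], [0.5686, -0.2149], [0.5573, -0.393]] ((418.62213134765625, 260.880126953125), (78.01690673828125, 73.46287536621094), 74.57783508300781)
case ((161.58421325683594, 253.1800537109375), (90.70140838623047, 66.11735534667969), 14.74356460571289) [[0.478, 0.4249], [0.6347, 0.3898], [0.5727, 0.1748], [0.418, 0.2136]]
```

View pics/case.png

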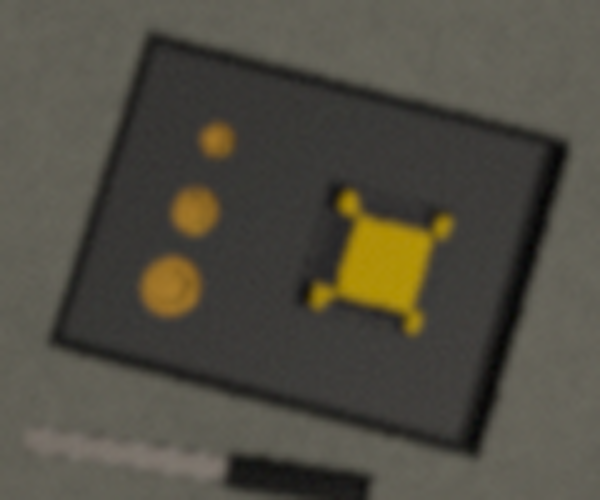

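View pics/caseside.png

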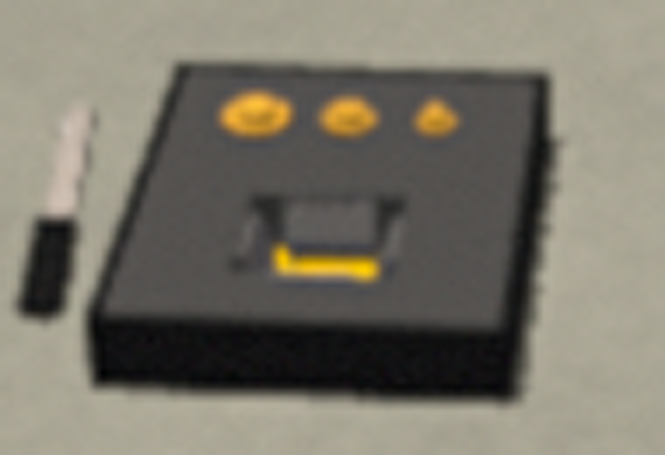

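```bash
cat > p.py <<'E'
# usage: python3 p.py "x y z phi grip n" ... : rows for waypoints from the present pose (mm, deg)
import sys
from h import *
s=env.state();p0=np.array(s["tcp_pos"]);R0=Ro.from_quat(s["tcp_rot"])
y=R0.as_matrix()[:,1]
print("t",round(s["time"],2),"pos",np.round(p0*1000,1),"phi",round(np.degrees(np.arctan2(y[1],y[0])),1),"F",np.round(s["force"],1),"w",round(s["grip_width"]*1000,1),"q",np.round(s["q"],2))
out=[];pp,Rp=p0,R0
for a in sys.argv[1:]:
    x,yy,z,phi,g,n=map(float,a.split());t=np.radians(phi)
    Y=np.array([np.cos(t),np.sin(t),0]);Z=np.array([0,0,-1.]);R=Ro.from_matrix(np.c_[np.cross(Y,Z),Y,Z])
    p=np.array([x,yy,z])/1000
    row=np.r_[R0.as_matrix().T@(p-p0)/.3,(R0.inv()*R).as_rotvec()/2/np.pi,g]
    need=max(np.linalg.norm(p-pp)/.05,np.degrees((Rp.inv()*R).magnitude())/8.59);pp,Rp=p,R
    print(int(n),"rows (min %.1f):"%need,"["+",".join("%g"%(round(v,3)+0.) for v in row)+"]")
E
python3 p.py "360 0 300 14.6 1 10" "485 -267 280 14.6 1 10"
python3 - <<'E'
from h import *
print(back("top",[139,247.2],.036),back("top",[164,253.8],.031))
E
```

```text
t 1.15 pos [221.6 475.9 303.9] phi 65.0 F [-0.4  0.6  0.8] w 85.7 q [ 1.13  0.13 -0.04  1.41  0.    1.57]
10 rows (min 9.9): [-1.088,-1.243,0.013,0,0,0.14,1]
10 rows (min 5.9): [-1.841,-1.874,0.08,0,0,0.14,1]
[[0.5399814  0.35411138 0.036     ]] [[0.52337714 0.2947868  0.031     ]]
```

Call:
step_arm(rows=[[[-0.87,-1.0,0.01,0,0,0.14,1],[-0.87,-1.0,0.01,0,0,0.14,1],[-0.87,-1.0,0.01,0,0,0.14,1],[-0.87,-1.0,0.01,0,0,0.14,1],[-0.87,-1.0,0.01,0,0,0.14,1],[-0.87,-1.0,0.01,0,0,0.14,1],[-0.87,-1.0,0.01,0,0,0.14,1],[-0.87,-1.0,0.01,0,0,0.14,1]]])

```text
time: 1.95
tcp_pos: [0.3315, 0.0918, 0.3013]
tcp_rot: [0.611, 0.791, 0.001, 0.0]
force: [1.6, 0.6, -0.5]
grip_width: 0.0853
```

```bash
python3 p.py "485 -267 280 14.6 1 9"
```

```text
t 1.95 pos [331.5  91.8 301.3] phi 14.6 F [ 1.6  0.6 -0.5] w 85.3 q [ 0.27 -0.22 -0.37  1.42 -0.    1.59]
9 rows (min 7.8): [-1.287,0.193,0.071,0,0,0,1]
```

Call:
step_arm(rows=[[[-1.0,0.15,0.05,0,0,0,1],[-1.0,0.15,0.05,0,0,0,1],[-1.0,0.15,0.05,0,0,0,1],[-1.0,0.15,0.05,0,0,0,1],[-1.0,0.15,0.05,0,0,0,1],[-1.0,0.15,0.05,0,0,0,1]]])

```text
time: 2.55
tcp_pos: [0.4491, -0.1844, 0.2867]
tcp_rot: [0.612, 0.791, 0.001, 0.001]
force: [1.2, 0.6, 1.0]
grip_width: 0.0853
```

```bash
python3 p.py "485 -267.5 270 14.6 1 3" "485 -267.5 138 14.6 1 5"
```

```text
t 2.55 pos [ 449.1 -184.4  286.7] phi 14.6 F [1.2 0.6 1. ] w 85.3 q [-0.39  0.05 -0.16  1.36  0.    0.93]
3 rows (min 1.8): [-0.298,0.046,0.056,0,0,0,1]
5 rows (min 2.6): [-0.298,0.045,0.496,0,0,0,1]
```

Call:
step_arm(rows=[[[-0.298,0.046,0.05,0,0,0,1],[-0.298,0.046,0.05,0,0,0,1],[-0.298,0.046,0.05,0,0,0,1],[-0.298,0.046,0.05,0,0,0,1],[-0.298,0.046,0.2,0,0,0,1],[-0.298,0.046,0.35,0,0,0,1],[-0.298,0.046,0.45,0,0,0,1],[-0.298,0.046,0.496,0,0,0,1],[-0.298,0.046,0.496,0,0,0,1],[-0.298,0.046,0.496,0,0,0,1]]])

```text
time: 3.55
tcp_pos: [0.486, -0.2672, 0.1397]
tcp_rot: [0.611, 0.791, 0.001, 0.002]
force: [0.0, 0.6, 1.1]
grip_width: 0.0855
```

```bash
python3 - <<'E'
from h import *
a=env.get_image("side")[200:420,220:460];b=env.get_image("top")[190:320,340:500]
cv2.imwrite("pics/g1.png",np.hstack([cv2.resize(a,(436,400),interpolation=2),cv2.resize(b,(364,400),interpolation=2)])[:,:,::-1])
E
python3 p.py
```

```text
t 3.65 pos [ 486.4 -267.7  140.3] phi 14.6 F [ 0.8 -0.5  0. ] w 85.3 q [-0.5   0.23 -0.28  1.06  0.    0.81]
```

View pics/g1.png

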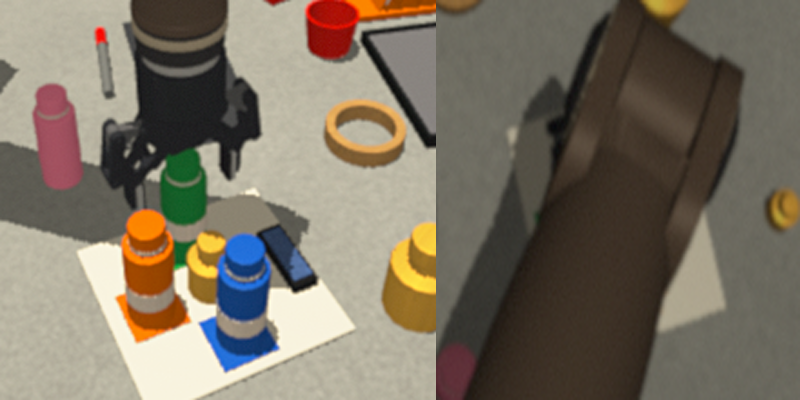

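Call:
step_arm(rows=[[[0,0,0.003,0,0,0,-1],[0,0,0.003,0,0,0,-1],[0,0,0.003,0,0,0,-1],[0,0,0.003,0,0,0,-1],[0,0,0.003,0,0,0,-1],[0,0,0.003,0,0,0,-1]]])

```text
time: 4.25
tcp_pos: [0.4865, -0.268, 0.1403]
tcp_rot: [0.611, 0.791, 0.001, 0.003]
force: [-1.7, 0.0, 5.5]
grip_width: 0.0425
```

```bash
python3 p.py "486 -267.5 280 14.6 -1 4" "515 0 280 14.6 -1 6" "536 84 280 14.6 -1 3" "536 84 138 14.6 -1 3"
```

```text
t 4.25 pos [ 486.5 -268.   140.3] phi 14.6 F [-1.7  0.   5.5] w 42.5 q [-0.5   0.23 -0.28  1.06  0.    0.81]
4 rows (min 2.8): [0,0.001,-0.466,0.001,0.001,0,-1]
6 rows (min 5.4): [0.839,0.32,-0.467,0.001,0.001,0,-1]
3 rows (min 1.7): [1.092,0.458,-0.468,0.001,0.001,0,-1]
3 rows (min 2.8): [1.094,0.456,0.006,0.001,0.001,0,-1]
```

Call:
step_arm(rows=[[[0,0,-0.1,0,0,0,-1],[0,0,-0.25,0,0,0,-1],[0,0,-0.4,0,0,0,-1],[0,0,-0.467,0,0,0,-1],[0.15,0.06,-0.467,0,0,0,-1],[0.3,0.12,-0.467,0,0,0,-1],[0.84,0.32,-0.467,0,0,0,-1],[0.84,0.32,-0.467,0,0,0,-1],[0.84,0.32,-0.467,0,0,0,-1],[0.84,0.32,-0.467,0,0,0,-1]]])

```text
time: 5.25
tcp_pos: [0.5147, 0.0038, 0.2798]
tcp_rot: [0.61, 0.792, 0.001, 0.003]
force: [0.2, -0.1, -2.2]
grip_width: 0.0427
```

```bash
python3 p.py "536 84 280 14.6 -1 3" "536 84 140 14.6 -1 3" "536 84 135.5 14.6 -1 3"
```

```text
t 5.25 pos [514.7   3.8 279.8] phi 14.8 F [ 0.2 -0.1 -2.2] w 42.7 q [ 0.01  0.1  -0.12  1.34 -0.    1.32]
3 rows (min 1.7): [0.241,0.137,-0.001,0.001,0,0.001,-1]
3 rows (min 2.8): [0.242,0.134,0.466,0.001,0,0.001,-1]
3 rows (min 0.1): [0.242,0.134,0.481,0.001,0,0.001,-1]
```

Call:
step_arm(rows=[[[0.12,0.07,0,0,0,0,-1],[0.241,0.135,0,0,0,0,-1],[0.241,0.135,0,0,0,0,-1],[0.241,0.135,0.15,0,0,0,-1],[0.241,0.135,0.28,0,0,0,-1],[0.241,0.135,0.38,0,0,0,-1],[0.241,0.135,0.44,0,0,0,-1],[0.241,0.135,0.465,0,0,0,-1],[0.241,0.135,0.465,0,0,0,-1],[0.241,0.135,0.465,0,0,0,-1]]])

```text
time: 6.25
tcp_pos: [0.5368, 0.0836, 0.1413]
tcp_rot: [0.61, 0.792, 0.002, 0.003]
force: [0.3, 0.0, -0.6]
grip_width: 0.0427
```

```bash
python3 p.py "536 84 135.5 14.6 -1 3"
```

```text
t 6.25 pos [536.8  83.6 141.3] phi 14.8 F [ 0.3  0.  -0.6] w 42.7 q [ 0.16  0.2  -0.31  1.05 -0.    1.47]
3 rows (min 0.1): [0.002,-0.002,0.019,0.001,0,0,-1]
```

Call:
step_arm(rows=[[[0,0,0.01,0,0,0,-1],[0,0,0.02,0,0,0,-1],[0,0,0.021,0,0,0,-1],[0,0,0.021,0,0,0,-1]]])

```text
time: 6.65
tcp_pos: [0.537, 0.0837, 0.1353]
tcp_rot: [0.61, 0.792, 0.002, 0.003]
force: [0.4, -0.1, -0.3]
grip_width: 0.0429
```

```bash
python3 p.py "536 84 135.5 14.6 -1 3"
```

```text
t 6.65 pos [537.   83.7 135.3] phi 14.8 F [ 0.4 -0.1 -0.3] w 42.9 q [ 0.16  0.21 -0.32  1.04 -0.    1.47]
3 rows (min 0.1): [0.002,-0.003,-0.001,0.001,0,0,-1]
```

Call:
step_arm(rows=[[[0,0,0.004,0,0,0,-1],[0,0,0.004,0,0,0,-1]]])

```text
time: 6.85
tcp_pos: [0.5369, 0.0837, 0.1352]
tcp_rot: [0.61, 0.792, 0.002, 0.004]
force: [-2.7, -0.7, 6.7]
grip_width: 0.0428
```

Call:
step_arm(rows=[[[0,0,0.004,0,0,0,-1],[0,0,0.004,0,0,0,-1]]])

```text
time: 7.05
tcp_pos: [0.5369, 0.0836, 0.1352]
tcp_rot: [0.61, 0.792, 0.002, 0.004]
force: [-4.0, -0.6, 7.1]
grip_width: 0.0429
```

Call:
step_arm(rows=[[[0,0,0,0,0,0,0],[0,0,0,0,0,0,1],[0,0,0,0,0,0,1],[0,0,0,0,0,0,1],[0,0,0,0,0,0,1],[0,0,-0.1,0,0,0,1],[0,0,-0.25,0,0,0,1],[0,0,-0.4,0,0,0,1],[0,0,-0.48,0,0,0,1],[0,0,-0.48,0,0,0,1]]])

```text
time: 8.05
tcp_pos: [0.537, 0.084, 0.2835]
tcp_rot: [0.61, 0.792, 0.005, 0.006]
force: [0.9, 0.3, -0.7]
grip_width: 0.0856
```

```bash
python3 p.py "525 -140 280 14.6 1 5" "514 -379.5 280 14.6 1 5"
```

```text
t 8.05 pos [537.   84.  283.5] phi 14.8 F [ 0.9  0.3 -0.7] w 85.6 q [ 0.16  0.15 -0.06  1.35 -0.    1.47]
5 rows (min 4.5): [-0.712,-0.229,0.011,0.002,0.001,0,1]
5 rows (min 4.8): [-1.475,-0.468,0.011,0.002,0.001,0,1]
```

Call:
step_arm(rows=[[[-0.96,-0.307,0,0.002,0.001,0,1],[-0.96,-0.307,0,0.002,0.001,0,1],[-0.96,-0.307,0,0.002,0.001,0,1],[-0.96,-0.307,0,0.002,0.001,0,1],[-0.96,-0.307,0,0.002,0.001,0,1],[-0.96,-0.307,0,0.002,0.001,0,1],[-0.96,-0.307,0,0.002,0.001,0,1]]])

```text
time: 8.75
tcp_pos: [0.5205, -0.2229, 0.2815]
tcp_rot: [0.613, 0.79, 0.001, -0.0]
force: [0.9, 0.1, -0.0]
grip_width: 0.0856
```

```bash
python3 p.py "514 -379.5 280 14.6 1 5" "514 -379.5 139 14.6 1 5"
```

```text
t 8.75 pos [ 520.5 -222.9  281.5] phi 14.4 F [ 0.9  0.1 -0. ] w 85.6 q [-0.41  0.2   0.01  1.37  0.    0.91]
5 rows (min 3.1): [-0.5,-0.151,0.004,0,0,-0.001,1]
5 rows (min 2.8): [-0.501,-0.151,0.474,0,0,-0.001,1]
```

Call:
step_arm(rows=[[[-0.5,-0.151,0,0,0,-0.001,1],[-0.5,-0.151,0,0,0,-0.001,1],[-0.5,-0.151,0,0,0,-0.001,1],[-0.5,-0.151,0,0,0,-0.001,1],[-0.5,-0.151,0.15,0,0,-0.001,1],[-0.5,-0.151,0.3,0,0,-0.001,1],[-0.5,-0.151,0.4,0,0,-0.001,1],[-0.5,-0.151,0.476,0,0,-0.001,1],[-0.5,-0.151,0.476,0,0,-0.001,1],[-0.5,-0.151,0.476,0,0,-0.001,1]]])

```text
time: 9.75
tcp_pos: [0.514, -0.3783, 0.1382]
tcp_rot: [0.61, 0.792, 0.001, -0.001]
force: [1.4, -0.0, 0.2]
grip_width: 0.0856
```

Call:
step_arm(rows=[[[0,0,0,0,0,0,-1],[0,0,0,0,0,0,-1],[0,0,0,0,0,0,-1],[0,0,0,0,0,0,-1],[0,0,0,0,0,0,-1],[0,0,0,0,0,0,-1]]])

```text
time: 10.35
tcp_pos: [0.5146, -0.3788, 0.1399]
tcp_rot: [0.61, 0.792, 0.001, 0.0]
force: [-1.5, 0.5, 5.5]
grip_width: 0.0424
```

```bash
python3 p.py "514 -379.5 280 14.6 -1 5" "525 -130 280 14.6 -1 5" "539 -1 280 14.6 -1 5"
```

```text
t 10.35 pos [ 514.6 -378.8  139.9] phi 14.8 F [-1.5  0.5  5.5] w 42.4 q [-0.64  0.38 -0.07  1.12  0.    0.68]
5 rows (min 2.8): [-0.001,-0.002,-0.467,0,0,0.001,-1]
5 rows (min 5.0): [0.793,0.246,-0.466,0,0,0.001,-1]
5 rows (min 2.6): [1.197,0.401,-0.465,0,0,0.001,-1]
```

Call:
step_arm(rows=[[[0,0,-0.1,0,0,0,-1],[0,0,-0.25,0,0,0,-1],[0,0,-0.4,0,0,0,-1],[0,0,-0.467,0,0,0,-1],[0.15,0.05,-0.467,0,0,0,-1],[0.3,0.1,-0.467,0,0,0,-1],[0.96,0.31,-0.467,0,0,0,-1],[0.96,0.31,-0.467,0,0,0,-1],[0.96,0.31,-0.467,0,0,0,-1],[0.96,0.31,-0.467,0,0,0,-1]]])

```text
time: 11.35
tcp_pos: [0.5297, -0.0827, 0.2804]
tcp_rot: [0.61, 0.792, 0.001, 0.0]
force: [0.0, 0.7, -2.2]
grip_width: 0.0425
```

```bash
python3 p.py "539.5 -1.5 280 14.6 -1 5" "539.5 -1.5 140 14.6 -1 5"
```

```text
t 11.35 pos [529.7 -82.7 280.4] phi 14.8 F [ 0.   0.7 -2.2] w 42.5 q [-0.16  0.15 -0.07  1.36  0.    1.16]
5 rows (min 1.6): [0.253,0.1,0.002,0,0,0,-1]
5 rows (min 2.8): [0.253,0.1,0.468,0,0,0,-1]
```

Call:
step_arm(rows=[[[0.253,0.1,0,0,0,0,-1],[0.253,0.1,0,0,0,0,-1],[0.253,0.1,0,0,0,0,-1],[0.253,0.1,0.15,0,0,0,-1],[0.253,0.1,0.28,0,0,0,-1],[0.253,0.1,0.38,0,0,0,-1],[0.253,0.1,0.44,0,0,0,-1],[0.253,0.1,0.465,0,0,0,-1],[0.253,0.1,0.465,0,0,0,-1],[0.253,0.1,0.465,0,0,0,-1]]])

```text
time: 12.35
tcp_pos: [0.5402, -0.0017, 0.1421]
tcp_rot: [0.61, 0.792, 0.002, 0.001]
force: [0.9, -0.9, -1.4]
grip_width: 0.0426
```

```bash
python3 p.py "539.5 -1.5 135 14.6 -1 5"
```

```text
t 12.35 pos [540.2  -1.7 142.1] phi 14.8 F [ 0.9 -0.9 -1.4] w 42.6 q [-0.    0.2  -0.31  1.06  0.    1.31]
5 rows (min 0.1): [0.001,-0.002,0.024,0.001,0,0,-1]
```

Call:
step_arm(rows=[[[0,0,0.01,0,0,0,-1],[0,0,0.02,0,0,0,-1],[0,0,0.025,0,0,0,-1],[0,0,0.027,0,0,0,-1],[0,0,0.027,0,0,0,-1]]])

```text
time: 12.85
tcp_pos: [0.5405, -0.0017, 0.1349]
tcp_rot: [0.61, 0.792, 0.002, 0.001]
force: [-1.4, -0.3, 5.0]
grip_width: 0.0425
```

Call:
step_arm(rows=[[[0,0,0,0,0,0,0],[0,0,0,0,0,0,1],[0,0,0,0,0,0,1],[0,0,0,0,0,0,1],[0,0,0,0,0,0,1],[0,0,-0.1,0,0,0,1],[0,0,-0.25,0,0,0,1],[0,0,-0.4,0,0,0,1],[0,0,-0.48,0,0,0,1],[0,0,-0.48,0,0,0,1]]])

```text
time: 13.85
tcp_pos: [0.5413, -0.0019, 0.2832]
tcp_rot: [0.61, 0.792, 0.004, 0.004]
force: [0.1, 0.4, -0.2]
grip_width: 0.0855
```

```bash
python3 p.py "460 -270 280 -60 1 5" "442 -339 280 -75.4 1 5"
```

```text
t 13.85 pos [541.3  -1.9 283.2] phi 14.8 F [ 0.1  0.4 -0.2] w 85.5 q [-0.    0.15 -0.06  1.35  0.    1.31]
5 rows (min 8.7): [-0.795,-0.49,0.007,0.002,-0.001,0.208,1]
5 rows (min 1.8): [-1.002,-0.606,0.006,0.002,-0.001,0.25,1]
```

Call:
step_arm(rows=[[[-1.0,-0.605,0,0.002,-0.001,0.25,1],[-1.0,-0.605,0,0.002,-0.001,0.25,1],[-1.0,-0.605,0,0.002,-0.001,0.25,1],[-1.0,-0.605,0,0.002,-0.001,0.25,1],[-1.0,-0.605,0,0.002,-0.001,0.25,1],[-1.0,-0.605,0,0.002,-0.001,0.25,1],[-1.0,-0.605,0,0.002,-0.001,0.25,1],[-1.0,-0.605,0,0.002,-0.001,0.25,1],[-1.0,-0.605,0,0.002,-0.001,0.25,1],[-1.0,-0.605,0,0.002,-0.001,0.25,1]]])

```text
time: 14.85
tcp_pos: [0.4415, -0.3389, 0.2801]
tcp_rot: [0.987, 0.16, -0.001, -0.002]
force: [0.2, -0.3, 0.1]
grip_width: 0.0853
```

```bash
python3 p.py "442 -339 280 -75.4 1 5" "442 -339 139 -75.4 1 5"
```

```text
t 14.85 pos [ 441.5 -338.9  280.1] phi -71.6 F [ 0.2 -0.3  0.1] w 85.3 q [-0.65  0.19 -0.02  1.37  0.    2.17]
5 rows (min 0.4): [0.001,0.001,0,-0.001,0,0.01,1]
5 rows (min 2.8): [0.002,0.003,0.47,-0.001,0,0.01,1]
```

Call:
step_arm(rows=[[[0,0,0,-0.001,0,0.01,1],[0,0,0,-0.001,0,0.01,1],[0,0,0.15,-0.001,0,0.01,1],[0,0,0.3,-0.001,0,0.01,1],[0,0,0.4,-0.001,0,0.01,1],[0,0,0.45,-0.001,0,0.01,1],[0,0,0.472,-0.001,0,0.01,1],[0,0,0.472,-0.001,0,0.01,1],[0,0,0.472,-0.001,0,0.01,1]]])

```text
time: 15.75
tcp_pos: [0.4416, -0.3387, 0.1394]
tcp_rot: [0.992, 0.129, -0.0, 0.002]
force: [-0.1, -0.4, -0.2]
grip_width: 0.0856
```

Call:
step_arm(rows=[[[0,0,0,0,0,0,-1],[0,0,0,0,0,0,-1],[0,0,0,0,0,0,-1],[0,0,0,0,0,0,-1],[0,0,0,0,0,0,-1],[0,0,0,0,0,0,-1]]])

```text
time: 16.35
tcp_pos: [0.442, -0.339, 0.1404]
tcp_rot: [0.992, 0.129, 0.001, 0.002]
force: [-0.8, -0.3, 4.9]
grip_width: 0.0428
```

```bash
python3 p.py "442 -339 280 -75.4 -1 5"  "543 -87 280 14.6 -1 5"
```

```text
t 16.35 pos [ 442.  -339.   140.4] phi -75.2 F [-0.8 -0.3  4.9] w 42.8 q [-0.65  0.23 -0.27  1.06 -0.    2.23]
5 rows (min 2.8): [0,0.002,-0.465,0.001,0,0.001,-1]
5 rows (min 10.5): [0.54,-0.724,-0.469,0.001,0.001,-0.249,-1]
```

Call:
step_arm(rows=[[[0,0,-0.1,0,0,0,-1],[0,0,-0.25,0,0,0,-1],[0,0,-0.4,0,0,0,-1],[0,0,-0.467,0,0,0,-1],[0.1,-0.12,-0.467,0,0,-0.05,-1],[0.2,-0.26,-0.467,0,0,-0.1,-1],[0.54,-0.724,-0.467,0,0,-0.249,-1],[0.54,-0.724,-0.467,0,0,-0.249,-1],[0.54,-0.724,-0.467,0,0,-0.249,-1],[0.54,-0.724,-0.467,0,0,-0.249,-1]]])

```text
time: 17.35
tcp_pos: [0.5436, -0.0836, 0.2791]
tcp_rot: [0.834, 0.551, -0.001, 0.002]
force: [-0.6, -1.2, -0.3]
grip_width: 0.043
```

```bash
python3 p.py "543 -87 280 14.6 -1 5" "543 -87 140 14.6 -1 5"
```

```text
t 17.35 pos [543.6 -83.6 279.1] phi -23.1 F [-0.6 -1.2 -0.3] w 43.0 q [-0.15  0.17 -0.04  1.36 -0.    1.82]
5 rows (min 4.4): [-0.011,0.003,-0.003,0,0.001,-0.105,-1]
5 rows (min 2.8): [-0.01,0.002,0.464,0,0.001,-0.105,-1]
```

Call:
step_arm(rows=[[[-0.01,0,0,0,0,-0.105,-1],[-0.01,0,0,0,0,-0.105,-1],[-0.01,0,0,0,0,-0.105,-1],[-0.01,0,0,0,0,-0.105,-1],[-0.01,0,0.12,0,0,-0.105,-1],[-0.01,0,0.26,0,0,-0.105,-1],[-0.01,0,0.36,0,0,-0.105,-1],[-0.01,0,0.43,0,0,-0.105,-1],[-0.01,0,0.46,0,0,-0.105,-1],[-0.01,0,0.46,0,0,-0.105,-1]]])

```text
time: 18.35
tcp_pos: [0.5417, -0.0867, 0.1398]
tcp_rot: [0.611, 0.792, -0.002, 0.0]
force: [0.2, 0.3, -1.1]
grip_width: 0.0426
```

```bash
python3 p.py "543 -87 135 14.6 -1 5"
```

```text
t 18.35 pos [541.7 -86.7 139.8] phi 14.7 F [ 0.2  0.3 -1.1] w 42.6 q [-0.16  0.22 -0.29  1.06 -0.    1.16]
5 rows (min 0.1): [-0.002,0.004,0.016,0,0,0,-1]
```

Call:
step_arm(rows=[[[0,0,0.006,0,0,0,-1],[0,0,0.012,0,0,0,-1],[0,0,0.016,0,0,0,-1],[0,0,0.017,0,0,0,-1],[0,0,0.017,0,0,0,-1]]])

```text
time: 18.85
tcp_pos: [0.5421, -0.0868, 0.1354]
tcp_rot: [0.611, 0.792, -0.001, 0.001]
force: [0.8, -0.2, 1.3]
grip_width: 0.043
```

Contact (1.3 N, expected 135.4). Release, rise and clear for a look.

Call:
step_arm(rows=[[[0,0,0.002,0,0,0,0],[0,0,0,0,0,0,1],[0,0,0,0,0,0,1],[0,0,0,0,0,0,1],[0,0,0,0,0,0,1],[0,0,-0.1,0,0,0,1],[0,0,-0.25,0,0,0,1],[0,0,-0.4,0,0,0,1],[0,0,-0.48,0,0,0,1],[0,0,-0.48,0,0,0,1]]])

```text
time: 19.85
tcp_pos: [0.5436, -0.0865, 0.2837]
tcp_rot: [0.611, 0.792, 0.0, 0.004]
force: [0.0, 0.4, -0.5]
grip_width: 0.0856
```

```bash
python3 p.py "350 -100 300 14.6 1 5"
python3 - <<'E'
from h import *
s=env.get_image("side");cv2.imwrite("pics/s2.png",s[:,:,::-1])
print([(round(d["conf"],2),np.round(d["xy"])) for d in env.outline_of("side","weight_mid")])
E
```

```text
t 19.85 pos [543.6 -86.5 283.7] phi 14.7 F [ 0.   0.4 -0.5] w 85.6 q [-0.16  0.17 -0.03  1.36 -0.    1.16]
5 rows (min 3.9): [0.12,-0.635,-0.058,0.001,0.001,0,1]
[(0.83, array([453., 356.])), (0.82, array([339., 347.])), (0.59, array([362., 457.]))]
```

View pics/s2.png

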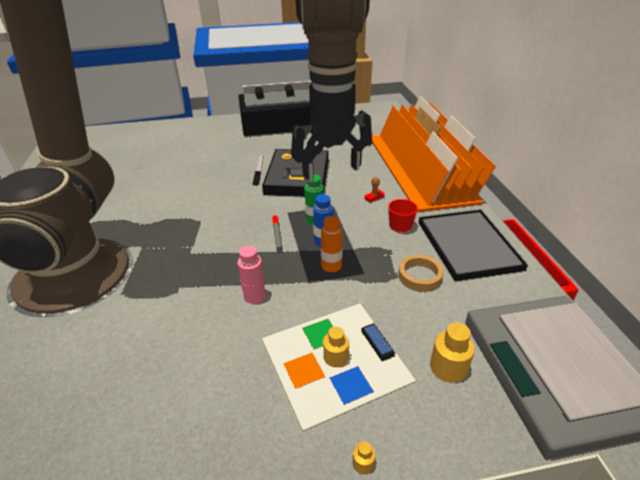

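Run:
```python
from h import *
hs={"blue":(105,130),"orange":(5,16),"green":(45,85)}
seed={"top":{"green":(.485,-.267),"blue":(.514,-.379),"orange":(.442,-.339)}}["top"]
W={}
for n in("top","side"):
    im=env.get_image(n);g=cv2.cvtColor(im,cv2.COLOR_RGB2HSV)
    C=[]
    for k,(a,b) in hs.items():
        m=((g[...,0]>=a)&(g[...,0]<=b)&(g[...,1]>110)).astype(np.uint8);r=np.zeros_like(m)
        u=proj(n,[*seed[k],.008])[0];cv2.circle(r,tuple(int(v) for v in u),32 if n=="side" else 20,1,-1);m&=r
        nn,l,s,c=cv2.connectedComponentsWithStats(m);i=1+np.argmax(s[1:,4])
        h=cv2.convexHull(np.argwhere(l==i)[:,::-1].astype(np.int32));rr=cv2.approxPolyDP(h,3,True)[:,0]
        P=back(n,c[i],.008)[0];print(n,k,s[i,4],np.round(P[:2]*1000,1),len(rr));C.append(P[:2])
    d=C[2]-C[0];print(" yaw",np.degrees(np.arctan2(-d[0],d[1])),"mid",(C[0]+C[2])/2)
    o=[d for d in env.outline_of(n,"weight_mid") if np.hypot(*(np.array(d["xy"])-proj(n,[.5,-.323,.03])[0]))<20]
    if o: W[n]=o[0]["pixels"].astype(float);print(" w",fit({n:W[n]},[.5,-.323],.006,WEI))
print(fit(W,[.5,-.323],.006,WEI))
```

```text
top blue 407 [ 511.2 -380.5] 4
top orange 485 [ 441.1 -338.2] 4
top green 394 [ 483.7 -268.1] 4
 yaw 13.71806055462443 mid [ 0.49743621 -0.32428963]
 w (array([ 0.49743653, -0.32213289]), np.float64(0.0644673409585026))
side blue 931 [ 513.4 -381.6] 4
side orange 898 [ 443.3 -339. ] 4
side green 477 [ 479.9 -265.2] 5
 yaw 16.03220528266614 mid [ 0.49662474 -0.32343318]
 w (array([ 0.50080251, -0.32211344]), np.float64(0.10375350234330938))
(array([ 0.49888817, -0.32280857]), np.float64(0.21442116712168868))
```

```bash
python3 - <<'E'
from h import *
for z in(.054,.061,.067,.075,.08):
    print(z,[proj("side",[.4864+s*.968*.048,-.2677+s*.25*.048,z])[0].round(0) for s in(1,-1)])
E
python3 p.py "499 -323 200 14.6 1 6"
```

```text
0.054 [array([345., 307.]), array([295., 325.])]
0.061 [array([345., 304.]), array([295., 322.])]
0.067 [array([345., 301.]), array([295., 320.])]
0.075 [array([346., 298.]), array([295., 316.])]
0.08 [array([346., 296.]), array([294., 314.])]
t 20.15 pos [541.6 -86.2 277.7] phi 14.7 F [-0.5  0.4  1.2] w 85.5 q [-0.16  0.17 -0.04  1.36 -0.    1.16]
6 rows (min 5.1): [-0.727,-0.337,0.262,-0.001,0,0,1]
```

Call:
step_arm(rows=[[[-0.727,-0.337,0,0,0,0,1],[-0.727,-0.337,0,0,0,0,1],[-0.727,-0.337,0,0,0,0,1],[-0.727,-0.337,0,0,0,0,1],[-0.727,-0.337,0,0,0,0,1],[-0.727,-0.337,0.15,0,0,0,1],[-0.727,-0.337,0.26,0,0,0,1],[-0.727,-0.337,0.26,0,0,0,1]]])

```text
time: 20.95
tcp_pos: [0.4962, -0.322, 0.1944]
tcp_rot: [0.611, 0.791, -0.003, -0.006]
force: [0.1, 0.6, -0.5]
grip_width: 0.0853
```

```bash
python3 p.py "499 -323 123 14.6 1 6"
```

```text
t 20.95 pos [ 496.2 -322.   194.4] phi 14.7 F [ 0.1  0.6 -0.5] w 85.3 q [-0.57  0.28 -0.09  1.21 -0.    0.74]
6 rows (min 1.4): [-0.007,0.011,0.238,-0.002,-0.001,0,1]
```

Call:
step_arm(rows=[[[-0.007,0.008,0.12,-0.001,0,0,1],[-0.007,0.008,0.2,-0.001,0,0,1],[-0.007,0.008,0.24,-0.001,0,0,1],[-0.007,0.008,0.24,-0.001,0,0,1],[-0.007,0.008,0.24,-0.001,0,0,1]]])

```text
time: 21.45
tcp_pos: [0.4989, -0.3234, 0.124]
tcp_rot: [0.611, 0.792, -0.0, -0.003]
force: [-0.0, 0.5, -0.1]
grip_width: 0.0853
```

```bash
python3 p.py "499 -323 123 14.6 -1 6"
```

```text
t 21.45 pos [ 498.9 -323.4  124. ] phi 14.7 F [-0.   0.5 -0.1] w 85.3 q [-0.58  0.32 -0.2   1.06  0.    0.74]
6 rows (min 0.0): [0.001,0.001,0.003,-0.001,-0.001,0,-1]
```

Call:
step_arm(rows=[[[0,0,0.002,-0.001,-0.001,0,-1],[0,0,0.002,-0.001,-0.001,0,-1],[0,0,0.002,-0.001,-0.001,0,-1],[0,0,0.002,-0.001,-0.001,0,-1],[0,0,0.002,-0.001,-0.001,0,-1],[0,0,0.002,-0.001,-0.001,0,-1],[0,0,0.002,-0.001,-0.001,0,-1]]])

```text
time: 22.15
tcp_pos: [0.4994, -0.3236, 0.1241]
tcp_rot: [0.611, 0.792, 0.001, 0.002]
force: [1.0, 1.8, 5.8]
grip_width: 0.024
```

```bash
python3 p.py "499 -323 200 14.6 -1 6" "499 -323 270 14.6 -1 6" "520 0 270 14.6 -1 6"
python3 - <<'E'
from h import *
a=env.get_image("side")[270:420,250:410];cv2.imwrite("pics/w1.png",cv2.resize(a,(640,600),interpolation=2)[:,:,::-1])
E
```

```text
t 22.15 pos [ 499.4 -323.6  124.1] phi 14.7 F [1.  1.8 5.8] w 24.0 q [-0.58  0.31 -0.21  1.05  0.    0.74]
6 rows (min 1.5): [0.002,0,-0.253,0.001,0,0,-1]
6 rows (min 1.4): [0.001,0.001,-0.486,0.001,0,0,-1]
6 rows (min 6.5): [1.025,0.342,-0.488,0.001,0,0,-1]
```

View pics/w1.png

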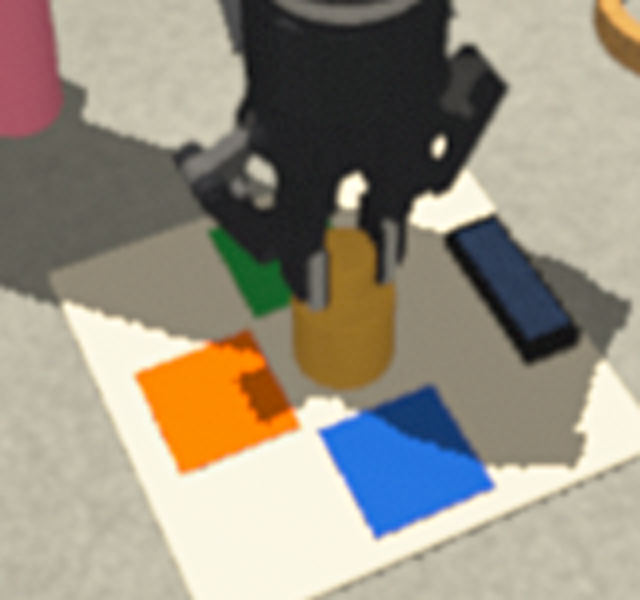

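Call:
step_arm(rows=[[[0,0,-0.05,0,0,0,-1],[0,0,-0.15,0,0,0,-1],[0,0,-0.3,0,0,0,-1],[0,0,-0.42,0,0,0,-1],[0,0,-0.52,0,0,0,-1],[0,0,-0.55,0,0,0,-1],[0.1,0.033,-0.55,0,0,0,-1],[0.25,0.083,-0.55,0,0,0,-1],[0.4,0.13,-0.55,0,0,0,-1],[0.4,0.13,-0.55,0,0,0,-1]]])

```text
time: 23.2
tcp_pos: [0.5052, -0.1927, 0.2868]
tcp_rot: [0.609, 0.793, 0.001, -0.0]
force: [-0.0, 0.2, -3.8]
grip_width: 0.0235
```

```bash
python3 p.py "518 100 290 14.6 -1 6" "518 268 290 14.6 -1 6"
```

```text
t 23.2 pos [ 505.2 -192.7  286.8] phi 15.0 F [-0.   0.2 -3.8] w 23.5 q [-0.37  0.16 -0.04  1.37  0.    0.94]
6 rows (min 5.9): [0.931,0.293,-0.009,0,0,0.001,-1]
6 rows (min 3.4): [1.472,0.438,-0.007,0,0,0.001,-1]
```

Call:
step_arm(rows=[[[0.1,0.03,-0.01,0,0,0.001,-1],[0.25,0.08,-0.01,0,0,0.001,-1],[0.4,0.12,-0.01,0,0,0.001,-1],[0.55,0.17,-0.01,0,0,0.001,-1],[0.7,0.22,-0.01,0,0,0.001,-1],[0.84,0.26,-0.01,0,0,0.001,-1],[0.93,0.29,-0.01,0,0,0.001,-1],[0.97,0.3,-0.01,0,0,0.001,-1]]])

```text
time: 24.0
tcp_pos: [0.5165, 0.1138, 0.2882]
tcp_rot: [0.61, 0.792, -0.0, -0.001]
force: [0.0, 0.2, -4.5]
grip_width: 0.0236
```

```bash
python3 p.py "518 268.5 290 14.6 -1 6"  "518 268.5 185 14.6 -1 6"
```

```text
t 24.0 pos [516.5 113.8 288.2] phi 14.8 F [ 0.   0.2 -4.5] w 23.6 q [ 0.22  0.13 -0.06  1.37  0.    1.53]
6 rows (min 3.1): [0.497,0.136,-0.005,0,0,0,-1]
6 rows (min 2.1): [0.497,0.137,0.345,0,0,0,-1]
```

Call:
step_arm(rows=[[[0.15,0.04,0,0,0,0,-1],[0.3,0.08,0,0,0,0,-1],[0.42,0.11,0,0,0,0,-1],[0.497,0.136,0,0,0,0,-1],[0.497,0.136,0,0,0,0,-1],[0.497,0.136,0.1,0,0,0,-1],[0.497,0.136,0.2,0,0,0,-1],[0.497,0.136,0.3,0,0,0,-1],[0.497,0.136,0.35,0,0,0,-1],[0.497,0.136,0.35,0,0,0,-1]]])

```text
time: 25.0
tcp_pos: [0.5163, 0.2662, 0.1795]
tcp_rot: [0.611, 0.792, -0.004, -0.003]
force: [0.2, -0.8, -4.4]
grip_width: 0.0238
```

```bash
python3 p.py "518 268.5 155 14.6 -1 6"
python3 - <<'E'
from h import *
for n,(x,y) in {"side":(270,110),"top":(130,210)}.items():
    im=env.get_image(n).copy()
    S=8
    a=cv2.resize(im[y:y+100,x:x+90],None,fx=4.4,fy=6,interpolation=2) if 0 else cv2.resize(im[y:y+95,x-10:x+85],None,fx=4,fy=4,interpolation=2)
    # model: mouth 60 square at z31 for centre guess, yaw -14.4
    t=np.radians(-14.4);R=np.array([[np.cos(t),-np.sin(t)],[np.sin(t),np.cos(t)]])
    sq=np.array([[-30,-30],[30,-30],[30,30],[-30,30]])/1000@R.T+[.518,.2685]
    p=(proj(n,np.c_[sq,np.full(4,.031)])-[x-10,y]+.5)*4
    cv2.polylines(a,[np.round(p).astype(int)],True,(0,255,255),1)
    if n=="side":A=a
    else: cv2.imwrite("pics/c3.png",np.hstack([A,a])[:,:,::-1])
E
```

```text
t 25.0 pos [516.3 266.2 179.5] phi 14.7 F [ 0.2 -0.8 -4.4] w 23.8 q [ 0.48  0.26 -0.14  1.17  0.    1.79]
6 rows (min 0.5): [0.006,0.008,0.082,-0.001,0,0,-1]
```

View pics/c3.png

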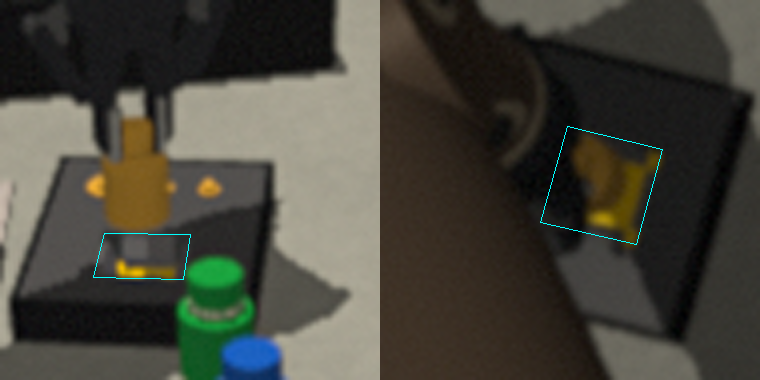

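Call:
step_arm(rows=[[[0.006,0.007,0,-0.001,0,0,-1],[0.006,0.007,0.03,-0.001,0,0,-1],[0.006,0.007,0.06,-0.001,0,0,-1],[0.006,0.007,0.08,-0.001,0,0,-1],[0.006,0.007,0.08,-0.001,0,0,-1],[0.006,0.007,0.08,-0.001,0,0,-1]]])

```text
time: 25.7
tcp_pos: [0.519, 0.2697, 0.1588]
tcp_rot: [0.611, 0.792, 0.001, 0.0]
force: [0.5, -0.6, -4.6]
grip_width: 0.0234
```

```bash
python3 p.py "518 268.5 140 14.6 -1 6"  "518 268.5 124 14.6 -1 6"
```

```text
t 25.7 pos [519.  269.7 158.8] phi 14.7 F [ 0.5 -0.6 -4.6] w 23.4 q [ 0.48  0.27 -0.18  1.12  0.    1.79]
6 rows (min 0.4): [-0.003,-0.005,0.063,0,0,0,-1]
6 rows (min 0.3): [-0.003,-0.005,0.116,0,0,0,-1]
```

Press down gradually.

Call:
step_arm(rows=[[[-0.003,-0.005,0.015,0,0,0,-1],[-0.003,-0.005,0.03,0,0,0,-1],[-0.003,-0.005,0.045,0,0,0,-1],[-0.003,-0.005,0.06,0,0,0,-1],[-0.003,-0.005,0.07,0,0,0,-1],[-0.003,-0.005,0.08,0,0,0,-1],[-0.003,-0.005,0.08,0,0,0,-1]]])

```text
time: 26.4
tcp_pos: [0.5179, 0.2687, 0.1345]
tcp_rot: [0.611, 0.792, 0.001, 0.0]
force: [-0.3, -0.1, -4.0]
grip_width: 0.0235
```

```bash
python3 p.py "518 268.5 124 14.6 -1 6"
```

```text
t 26.4 pos [517.9 268.7 134.5] phi 14.7 F [-0.3 -0.1 -4. ] w 23.5 q [ 0.48  0.28 -0.22  1.06  0.    1.79]
6 rows (min 0.2): [-0.001,0,0.035,0,0,0,-1]
```

Call:
step_arm(rows=[[[0,0,0.007,0,0,0,-1],[0,0,0.014,0,0,0,-1],[0,0,0.021,0,0,0,-1],[0,0,0.028,0,0,0,-1],[0,0,0.028,0,0,0,-1]]])

```text
time: 26.9
tcp_pos: [0.5181, 0.2689, 0.1265]
tcp_rot: [0.611, 0.792, 0.002, 0.0]
force: [-1.5, 0.9, 2.6]
grip_width: 0.0237
```

Call:
step_arm(rows=[[[0,0,0.005,0,0,0,-1],[0,0,0.01,0,0,0,-1],[0,0,0.01,0,0,0,-1]]])

```text
time: 27.2
tcp_pos: [0.5183, 0.2692, 0.1241]
tcp_rot: [0.611, 0.792, 0.002, 0.0]
force: [-2.4, 1.1, 7.0]
grip_width: 0.0235
```

Call:
step_arm(rows=[[[0,0,0.006,0,0,0,-1],[0,0,0.006,0,0,0,-1],[0,0,0.006,0,0,0,-1]]])

```text
time: 27.5
tcp_pos: [0.5185, 0.2694, 0.124]
tcp_rot: [0.611, 0.792, 0.003, 0.0]
force: [-4.2, -0.6, 12.9]
grip_width: 0.0235
```

Call:
step_arm(rows=[[[0,0,0.008,0,0,0,-1],[0,0,0.008,0,0,0,-1],[0,0,0.008,0,0,0,-1]]])

```text
time: 27.8
tcp_pos: [0.5185, 0.2695, 0.1239]
tcp_rot: [0.611, 0.792, 0.004, 0.001]
force: [-6.8, -1.7, 18.1]
grip_width: 0.0241
```

Call:
step_arm(rows=[[[0,0,0,0,0,0,0],[0,0,0,0,0,0,1],[0,0,0,0,0,0,1],[0,0,0,0,0,0,1],[0,0,0,0,0,0,1],[0,0,-0.1,0,0,0,1],[0,0,-0.25,0,0,0,1],[0,0,-0.4,0,0,0,1],[0,0,-0.5,0,0,0,1],[0,0,-0.5,0,0,0,1]]])

```text
time: 28.8
tcp_pos: [0.5191, 0.2693, 0.279]
tcp_rot: [0.611, 0.792, 0.008, 0.002]
force: [-0.2, -0.4, -0.6]
grip_width: 0.0853
```

```bash
python3 p.py "518 268.5 280 14.6 1 5" "537 84 280 14.7 1 6" "537 84 135.5 14.7 1 6"
python3 - <<'E'
from h import *
im=env.get_image("side");x,y=250,120
a=cv2.resize(im[y:y+85,x:x+100],None,fx=6,fy=6,interpolation=2)
for p in hull("side",.518,.2685,.006,WEI): cv2.polylines(a,[np.round((p-[x,y]+.5)*6).astype(int)],True,(0,255,255),1)
cv2.imwrite("pics/w2.png",a[:,:,::-1])
E
```

```text
t 28.8 pos [519.1 269.3 279. ] phi 14.7 F [-0.2 -0.4 -0.6] w 85.3 q [0.48 0.23 0.03 1.36 0.   1.79]
5 rows (min 0.1): [-0.002,-0.004,-0.003,0.002,-0.001,0,1]
6 rows (min 3.7): [-0.613,-0.099,-0.008,0.002,-0.001,0,1]
6 rows (min 2.9): [-0.615,-0.107,0.473,0.002,-0.001,0,1]
```

View pics/w2.png

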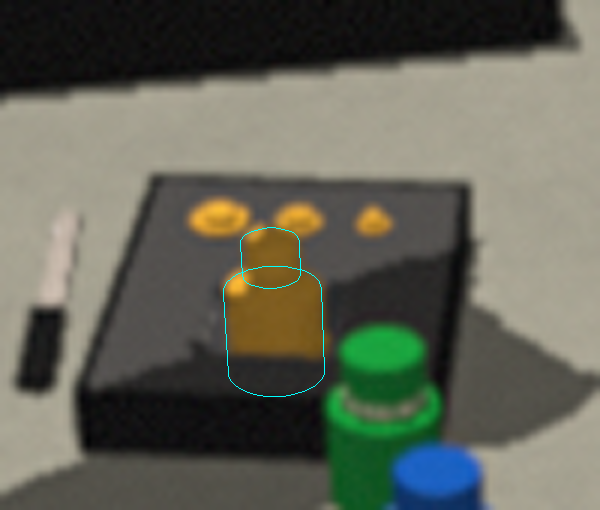

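Call:
step_arm(rows=[[[-0.2,-0.033,0,0.002,-0.001,0,1],[-0.4,-0.066,0,0.002,-0.001,0,1],[-0.615,-0.1,0,0.002,-0.001,0,1],[-0.615,-0.1,0,0.002,-0.001,0,1],[-0.615,-0.1,0,0.002,-0.001,0,1],[-0.615,-0.103,0.15,0.002,-0.001,0,1],[-0.615,-0.105,0.3,0.002,-0.001,0,1],[-0.615,-0.106,0.4,0.002,-0.001,0,1],[-0.615,-0.106,0.455,0.002,-0.001,0,1],[-0.615,-0.106,0.455,0.002,-0.001,0,1]]])

```text
time: 29.85
tcp_pos: [0.5336, 0.0838, 0.1342]
tcp_rot: [0.61, 0.792, -0.003, -0.002]
force: [-0.4, 0.6, 0.6]
grip_width: 0.0853
```

```bash
python3 p.py "537 83.6 135.5 14.7 -1 6"
```

```text
t 29.85 pos [533.6  83.8 134.2] phi 14.8 F [-0.4  0.6  0.6] w 85.3 q [ 0.16  0.21 -0.31  1.05 -0.    1.47]
6 rows (min 0.1): [-0.004,0.011,-0.004,-0.001,0,0,-1]
```

Call:
step_arm(rows=[[[-0.002,0.01,-0.004,-0.001,0,0,1],[-0.002,0.01,-0.004,-0.001,0,0,1]]])

```text
time: 30.05
tcp_pos: [0.537, 0.0844, 0.1358]
tcp_rot: [0.61, 0.792, -0.001, -0.0]
force: [0.7, -0.5, 0.6]
grip_width: 0.0854
```

```bash
python3 p.py "537 83.6 135.5 14.7 -1 6"
```

```text
t 30.05 pos [537.   84.4 135.8] phi 14.8 F [ 0.7 -0.5  0.6] w 85.4 q [ 0.16  0.21 -0.31  1.05 -0.    1.47]
6 rows (min 0.0): [-0.002,-0.001,0.001,0,0,0,-1]
```

Call:
step_arm(rows=[[[0,0,0,0,0,0,-1],[0,0,0,0,0,0,-1],[0,0,0,0,0,0,-1],[0,0,0,0,0,0,-1],[0,0,0,0,0,0,-1],[0,0,0,0,0,0,-1],[0,0,-0.1,0,0,0,-1],[0,0,-0.25,0,0,0,-1],[0,0,-0.4,0,0,0,-1],[0,0,-0.5,0,0,0,-1]]])

```text
time: 31.05
tcp_pos: [0.5374, 0.0845, 0.289]
tcp_rot: [0.61, 0.792, 0.001, 0.001]
force: [0.8, -0.3, -1.9]
grip_width: 0.0425
```

```bash
python3 p.py "514 -120 285 14.6 -1 6" "484.3 -268 285 14.6 -1 6"
```

```text
t 31.05 pos [537.4  84.5 289. ] phi 14.8 F [ 0.8 -0.3 -1.9] w 42.5 q [ 0.16  0.16 -0.03  1.38 -0.    1.47]
6 rows (min 4.1): [-0.639,-0.249,0.013,0,0,0.001,-1]
6 rows (min 3.0): [-1.091,-0.471,0.013,0,0,0.001,-1]
```

Call:
step_arm(rows=[[[-0.15,-0.06,0,0,0,0.001,-1],[-0.3,-0.125,0,0,0,0.001,-1],[-0.95,-0.4,0,0,0,0.001,-1],[-0.95,-0.4,0,0,0,0.001,-1],[-0.95,-0.4,0,0,0,0.001,-1],[-0.95,-0.4,0,0,0,0.001,-1],[-0.95,-0.4,0,0,0,0.001,-1],[-0.95,-0.4,0,0,0,0.001,-1]]])

```text
time: 31.85
tcp_pos: [0.4936, -0.2235, 0.2885]
tcp_rot: [0.614, 0.789, 0.0, 0.0]
force: [0.2, 1.0, -1.8]
grip_width: 0.0426
```

```bash
python3 p.py "484.3 -268 285 14.6 -1 6" "484.3 -268 147 14.6 -1 6"
```

```text
t 31.85 pos [ 493.6 -223.5  288.5] phi 14.2 F [ 0.2  1.  -1.8] w 42.6 q [-0.43  0.16 -0.04  1.38  0.    0.9 ]
6 rows (min 0.9): [-0.136,-0.066,0.012,0,0,-0.001,-1]
6 rows (min 2.8): [-0.136,-0.067,0.472,0,0,-0.001,-1]
```

Call:
step_arm(rows=[[[-0.136,-0.067,0,0,0,-0.001,-1],[-0.136,-0.067,0,0,0,-0.001,-1],[-0.136,-0.067,0.1,0,0,-0.001,-1],[-0.136,-0.067,0.2,0,0,-0.001,-1],[-0.136,-0.067,0.3,0,0,-0.001,-1],[-0.136,-0.067,0.39,0,0,-0.001,-1],[-0.136,-0.067,0.45,0,0,-0.001,-1],[-0.136,-0.067,0.475,0,0,-0.001,-1],[-0.136,-0.067,0.475,0,0,-0.001,-1],[-0.136,-0.067,0.475,0,0,-0.001,-1]]])

```text
time: 32.85
tcp_pos: [0.485, -0.2675, 0.147]
tcp_rot: [0.611, 0.791, 0.001, 0.001]
force: [0.5, 0.5, -0.9]
grip_width: 0.0426
```

```bash
python3 p.py "484.3 -268 140 14.6 -1 6"
python3 - <<'E'
from h import *
im=env.get_image("side");x,y=240,240
a=cv2.resize(im[y:y+130,x:x+150],None,fx=5,fy=4.6/4.6*4.6,interpolation=2)
a=cv2.resize(im[y:y+120,x:x+150],None,fx=5,fy=5,interpolation=2)
for p in hull("side",.4843,-.268,.012,BOT): cv2.polylines(a,[np.round((p-[x,y]+.5)*5).astype(int)],True,(0,255,255),1)
cv2.imwrite("pics/g2.png",a[:,:,::-1])
E
```

```text
t 32.85 pos [ 485.  -267.5  147. ] phi 14.6 F [ 0.5  0.5 -0.9] w 42.6 q [-0.5   0.22 -0.27  1.08  0.    0.81]
6 rows (min 0.1): [-0.001,-0.003,0.023,0,0,0,-1]
```

View pics/g2.png

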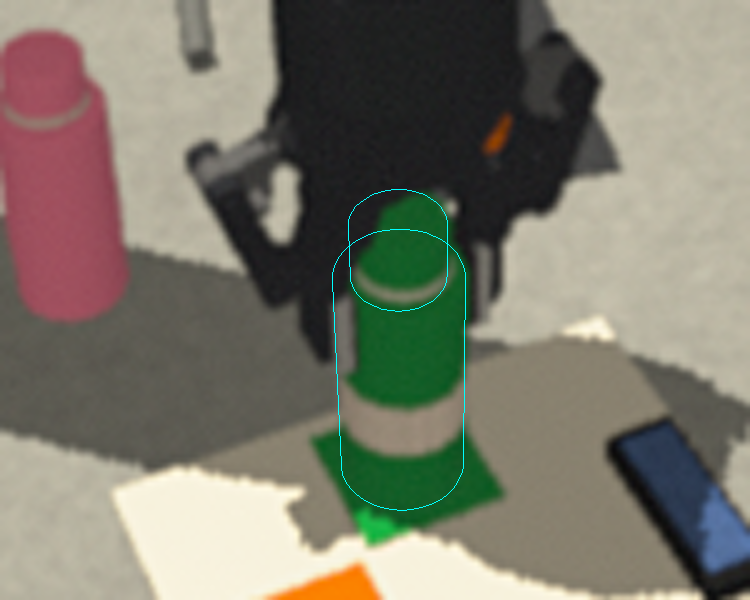

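Call:
step_arm(rows=[[[-0.001,-0.002,0.01,0,0,0,-1],[-0.001,-0.002,0.018,0,0,0,-1],[-0.001,-0.002,0.023,0,0,0,-1],[-0.001,-0.002,0.026,0,0,0,-1],[-0.001,-0.002,0.027,0,0,0,-1]]])

```text
time: 33.4
tcp_pos: [0.4849, -0.2687, 0.1416]
tcp_rot: [0.612, 0.791, 0.001, 0.003]
force: [-4.8, 1.9, 15.5]
grip_width: 0.0427
```

Call:
step_arm(rows=[[[0,0,-0.004,0,0,0,-1],[0,0,-0.004,0,0,0,0],[0,0,-0.004,0,0,0,1],[0,0,-0.004,0,0,0,1],[0,0,-0.004,0,0,0,1],[0,0,-0.004,0,0,0,1],[0,0,-0.1,0,0,0,1],[0,0,-0.25,0,0,0,1],[0,0,-0.4,0,0,0,1],[0,0,-0.5,0,0,0,1]]])

```text
time: 34.4
tcp_pos: [0.4844, -0.2685, 0.2949]
tcp_rot: [0.612, 0.791, 0.001, 0.004]
force: [0.7, -0.8, 0.0]
grip_width: 0.0854
```

```bash
python3 p.py "540.5 -1.7 280 14.8 1 5" "540.5 -1.7 135.5 14.8 1 6"
```

```text
t 34.4 pos [ 484.4 -268.5  294.9] phi 14.6 F [ 0.7 -0.8  0. ] w 85.4 q [-0.51  0.17 -0.    1.39  0.    0.81]
5 rows (min 5.5): [0.814,0.404,0.048,0.001,0.001,-0.001,1]
6 rows (min 2.9): [0.817,0.401,0.529,0.001,0.001,-0.001,1]
```

Call:
step_arm(rows=[[[0.814,0.402,0.04,0.001,0.001,-0.001,1],[0.814,0.402,0.04,0.001,0.001,-0.001,1],[0.814,0.402,0.04,0.001,0.001,-0.001,1],[0.814,0.402,0.04,0.001,0.001,-0.001,1],[0.814,0.402,0.04,0.001,0.001,-0.001,1],[0.814,0.402,0.04,0.001,0.001,-0.001,1],[0.814,0.402,0.04,0.001,0.001,-0.001,1],[0.814,0.402,0.04,0.001,0.001,-0.001,1]]])

```text
time: 35.2
tcp_pos: [0.5397, -0.0016, 0.2822]
tcp_rot: [0.609, 0.793, 0.0, -0.0]
force: [0.5, -0.1, 0.8]
grip_width: 0.0851
```

```bash
python3 p.py "540.5 -1.7 135.5 14.8 1 6"
```

```text
t 35.2 pos [539.7  -1.6 282.2] phi 15.0 F [ 0.5 -0.1  0.8] w 85.1 q [-0.    0.15 -0.05  1.36  0.    1.31]
6 rows (min 2.9): [-0.001,0.003,0.489,0,0,0.001,1]
```

Call:
step_arm(rows=[[[0,0.003,0.15,0,0,0,1],[0,0.003,0.3,0,0,0,1],[0,0.003,0.42,0,0,0,1],[0,0.003,0.489,0,0,0,1],[0,0.003,0.489,0,0,0,1],[0,0.003,0.489,0,0,0,1],[0,0.003,0.489,0,0,0,1]]])

```text
time: 35.9
tcp_pos: [0.5416, -0.0021, 0.1374]
tcp_rot: [0.609, 0.793, 0.001, 0.001]
force: [-0.0, 0.0, 0.4]
grip_width: 0.0855
```

Call:
step_arm(rows=[[[0,0,0,0,0,0,-1],[0,0,0,0,0,0,-1],[0,0,0,0,0,0,-1],[0,0,0,0,0,0,-1],[0,0,0,0,0,0,-1],[0,0,0,0,0,0,-1],[0,0,-0.1,0,0,0,-1],[0,0,-0.25,0,0,0,-1],[0,0,-0.4,0,0,0,-1],[0,0,-0.5,0,0,0,-1]]])

```text
time: 36.9
tcp_pos: [0.5414, -0.002, 0.2906]
tcp_rot: [0.609, 0.793, 0.002, 0.002]
force: [1.2, 0.7, -2.2]
grip_width: 0.0424
```

```bash
python3 p.py "530 -240 285 14.7 -1 5" "513.7 -379.5 285 14.7 -1 6"
```

```text
t 36.9 pos [541.4  -2.  290.6] phi 15.0 F [ 1.2  0.7 -2.2] w 42.4 q [-0.    0.15 -0.04  1.38  0.    1.31]
5 rows (min 4.8): [-0.757,-0.242,0.018,0.001,0,0.001,-1]
6 rows (min 2.8): [-1.192,-0.414,0.018,0.001,0,0.001,-1]
```

Call:
step_arm(rows=[[[-0.15,-0.05,0,0.001,0,0.001,-1],[-0.3,-0.1,0,0.001,0,0.001,-1],[-0.95,-0.32,0,0.001,0,0.001,-1],[-0.95,-0.32,0,0.001,0,0.001,-1],[-0.95,-0.32,0,0.001,0,0.001,-1],[-0.95,-0.32,0,0.001,0,0.001,-1],[-0.95,-0.32,0,0.001,0,0.001,-1],[-0.95,-0.32,0,0.001,0,0.001,-1]]])

```text
time: 37.7
tcp_pos: [0.5217, -0.3035, 0.2896]
tcp_rot: [0.613, 0.79, -0.001, -0.0]
force: [0.3, 0.7, -1.6]
grip_width: 0.0424
```

```bash
python3 p.py "513.4 -379.7 285 14.7 -1 6" "513.4 -379.7 145 14.7 -1 6"
```

```text
t 37.7 pos [ 521.7 -303.5  289.6] phi 14.4 F [ 0.3  0.7 -1.6] w 42.4 q [-0.53  0.28  0.12  1.41 -0.    0.79]
6 rows (min 1.5): [-0.239,-0.09,0.016,0,0,-0.001,-1]
6 rows (min 2.8): [-0.239,-0.089,0.482,0,0,-0.001,-1]
```

Call:
step_arm(rows=[[[-0.239,-0.09,0,0,0,-0.001,-1],[-0.239,-0.09,0,0,0,-0.001,-1],[-0.239,-0.09,0.1,0,0,-0.001,-1],[-0.239,-0.09,0.2,0,0,-0.001,-1],[-0.239,-0.09,0.3,0,0,-0.001,-1],[-0.239,-0.09,0.4,0,0,-0.001,-1],[-0.239,-0.09,0.46,0,0,-0.001,-1],[-0.239,-0.09,0.47,0,0,-0.001,-1],[-0.239,-0.09,0.47,0,0,-0.001,-1],[-0.239,-0.09,0.47,0,0,-0.001,-1]]])

```text
time: 38.7
tcp_pos: [0.5141, -0.3794, 0.1503]
tcp_rot: [0.61, 0.793, -0.001, 0.001]
force: [-0.8, 1.1, -1.9]
grip_width: 0.0425
```

```bash
python3 p.py "513.4 -379.7 141 14.7 -1 6"
```

```text
t 38.7 pos [ 514.1 -379.4  150.3] phi 14.9 F [-0.8  1.1 -1.9] w 42.5 q [-0.64  0.38 -0.05  1.14 -0.    0.68]
6 rows (min 0.2): [0,-0.002,0.031,0,0,0,-1]
```

Contact is expected at about 142.

Call:
step_arm(rows=[[[0,-0.002,0.01,0,0,0,-1],[0,-0.002,0.018,0,0,0,-1],[0,-0.002,0.023,0,0,0,-1],[0,-0.002,0.026,0,0,0,-1],[0,-0.002,0.026,0,0,0,-1]]])

```text
time: 39.2
tcp_pos: [0.5136, -0.3798, 0.1436]
tcp_rot: [0.61, 0.793, -0.001, 0.001]
force: [-1.7, 0.7, 4.0]
grip_width: 0.0427
```

Call:
step_arm(rows=[[[0,0,0.003,0,0,0,-1],[0,0,0.004,0,0,0,-1]]])

```text
time: 39.4
tcp_pos: [0.5136, -0.38, 0.1435]
tcp_rot: [0.61, 0.793, -0.001, 0.002]
force: [-3.5, 1.7, 9.1]
grip_width: 0.0425
```

Call:
step_arm(rows=[[[0,0,-0.003,0,0,0,-1],[0,0,-0.003,0,0,0,0],[0,0,-0.003,0,0,0,1],[0,0,-0.003,0,0,0,1],[0,0,-0.003,0,0,0,1],[0,0,-0.003,0,0,0,1],[0,0,-0.1,0,0,0,1],[0,0,-0.25,0,0,0,1],[0,0,-0.4,0,0,0,1],[0,0,-0.48,0,0,0,1]]])

```text
time: 40.4
tcp_pos: [0.5138, -0.3798, 0.292]
tcp_rot: [0.61, 0.793, -0.001, 0.004]
force: [0.6, -0.4, -0.1]
grip_width: 0.0852
```

```bash
python3 p.py "542.1 -86.8 280 14.8 1 5" "542.1 -86.8 135.5 14.8 1 6"
```

```text
t 40.4 pos [ 513.8 -379.8  292. ] phi 14.8 F [ 0.6 -0.4 -0.1] w 85.2 q [-0.64  0.34  0.21  1.43 -0.    0.68]
5 rows (min 5.9): [0.92,0.341,0.034,0.001,0.001,0,1]
6 rows (min 2.9): [0.924,0.339,0.516,0.001,0.001,0,1]
```

Call:
step_arm(rows=[[[0.92,0.34,0.03,0.001,0.001,0,1],[0.92,0.34,0.03,0.001,0.001,0,1],[0.92,0.34,0.03,0.001,0.001,0,1],[0.92,0.34,0.03,0.001,0.001,0,1],[0.92,0.34,0.03,0.001,0.001,0,1],[0.92,0.34,0.03,0.001,0.001,0,1],[0.92,0.34,0.03,0.001,0.001,0,1],[0.92,0.34,0.03,0.001,0.001,0,1],[0.92,0.34,0.03,0.001,0.001,0,1]]])

```text
time: 41.3
tcp_pos: [0.5417, -0.0875, 0.2814]
tcp_rot: [0.61, 0.792, -0.001, 0.0]
force: [-0.0, 0.4, 0.7]
grip_width: 0.0854
```

```bash
python3 p.py "542.1 -86.8 135.5 14.8 1 6"
```

```text
t 41.3 pos [541.7 -87.5 281.4] phi 14.8 F [-0.   0.4  0.7] w 85.4 q [-0.16  0.17 -0.03  1.37 -0.    1.15]
6 rows (min 2.9): [0.003,0.003,0.486,0,0,0,1]
```

Call:
step_arm(rows=[[[0.002,0.003,0.15,0,0,0,1],[0.002,0.003,0.3,0,0,0,1],[0.002,0.003,0.42,0,0,0,1],[0.002,0.003,0.489,0,0,0,1],[0.002,0.003,0.489,0,0,0,1],[0.002,0.003,0.489,0,0,0,1],[0.002,0.003,0.489,0,0,0,1]]])

```text
time: 42.0
tcp_pos: [0.5432, -0.0879, 0.1365]
tcp_rot: [0.61, 0.792, -0.001, 0.001]
force: [-0.5, 0.1, 0.2]
grip_width: 0.0852
```

Call:
step_arm(rows=[[[0,0,0,0,0,0,-1],[0,0,0,0,0,0,-1],[0,0,0,0,0,0,-1],[0,0,0,0,0,0,-1],[0,0,0,0,0,0,-1],[0,0,0,0,0,0,-1],[0,0,-0.1,0,0,0,-1],[0,0,-0.25,0,0,0,-1],[0,0,-0.4,0,0,0,-1],[0,0,-0.5,0,0,0,-1]]])

```text
time: 43.0
tcp_pos: [0.5433, -0.0875, 0.2898]
tcp_rot: [0.61, 0.792, 0.0, 0.003]
force: [0.7, -1.1, -1.2]
grip_width: 0.0426
```

```bash
python3 p.py "442.2 -338.6 287 14.7 -1 5" "442.2 -338.6 150 14.7 -1 6"
```

```text
t 43.0 pos [543.3 -87.5 289.8] phi 14.8 F [ 0.7 -1.1 -1.2] w 42.6 q [-0.16  0.17 -0.02  1.38 -0.    1.15]
5 rows (min 5.4): [-0.724,-0.539,0.011,0.001,0.001,0,-1]
6 rows (min 2.7): [-0.722,-0.541,0.467,0.001,0.001,0,-1]
```

Call:
step_arm(rows=[[[-0.12,-0.09,0,0.001,0.001,0,-1],[-0.26,-0.19,0,0.001,0.001,0,-1],[-0.4,-0.3,0,0.001,0.001,0,-1],[-0.723,-0.54,0,0.001,0.001,0,-1],[-0.723,-0.54,0,0.001,0.001,0,-1],[-0.723,-0.54,0,0.001,0.001,0,-1],[-0.723,-0.54,0,0.001,0.001,0,-1],[-0.723,-0.54,0,0.001,0.001,0,-1],[-0.723,-0.54,0,0.001,0.001,0,-1]]])

```text
time: 43.9
tcp_pos: [0.4422, -0.3376, 0.2902]
tcp_rot: [0.61, 0.792, -0.0, -0.002]
force: [-0.2, 0.2, -0.7]
grip_width: 0.0425
```

```bash
python3 p.py "442.2 -338.6 150 14.7 -1 6"
```

```text
t 43.9 pos [ 442.2 -337.6  290.2] phi 14.8 F [-0.2  0.2 -0.7] w 42.5 q [-0.65  0.19  0.    1.39 -0.    0.66]
6 rows (min 2.8): [-0.004,0,0.467,0,0,0,-1]
```

Call:
step_arm(rows=[[[-0.003,0,0.1,0,0,0,-1],[-0.003,0,0.2,0,0,0,-1],[-0.003,0,0.3,0,0,0,-1],[-0.003,0,0.4,0,0,0,-1],[-0.003,0,0.455,0,0,0,-1],[-0.003,0,0.467,0,0,0,-1],[-0.003,0,0.467,0,0,0,-1],[-0.003,0,0.467,0,0,0,-1]]])

```text
time: 44.7
tcp_pos: [0.4428, -0.3381, 0.1514]
tcp_rot: [0.61, 0.793, -0.0, -0.001]
force: [0.5, 0.6, -0.3]
grip_width: 0.0427
```

Call:
step_arm(rows=[[[0,0,0.01,0,0,0,-1],[0,0,0.018,0,0,0,-1],[0,0,0.024,0,0,0,-1],[0,0,0.024,0,0,0,-1]]])

```text
time: 45.1
tcp_pos: [0.4426, -0.3381, 0.1441]
tcp_rot: [0.61, 0.793, -0.0, -0.001]
force: [0.0, 0.2, -1.1]
grip_width: 0.0427
```

Call:
step_arm(rows=[[[0,0,0.004,0,0,0,-1],[0,0,0.008,0,0,0,-1],[0,0,0.008,0,0,0,-1]]])

```text
time: 45.4
tcp_pos: [0.4427, -0.3383, 0.1427]
tcp_rot: [0.61, 0.793, -0.0, -0.001]
force: [-1.4, 1.7, 5.7]
grip_width: 0.0429
```

Contact. Release, rise, and move aside for the check.

Call:
step_arm(rows=[[[0,0,0,0,0,0,0],[0,0,0,0,0,0,1],[0,0,0,0,0,0,1],[0,0,0,0,0,0,1],[0,0,0,0,0,0,1],[0,0,-0.1,0,0,0,1],[0,0,-0.25,0,0,0,1],[0,0,-0.4,0,0,0,1],[0,0,-0.55,0,0,0,1],[0,0,-0.55,0,0,0,1]]])

```text
time: 46.4
tcp_pos: [0.4443, -0.3393, 0.3146]
tcp_rot: [0.61, 0.793, -0.0, 0.005]
force: [1.5, -1.5, -0.1]
grip_width: 0.0856
```

Call:
step_arm(rows=[[[0.95,0,0,0,0,0,1],[0.95,0,0,0,0,0,1],[0.95,0,0,0,0,0,1],[0.95,0,0,0,0,0,1],[0.95,0,0,0,0,0,1],[0.95,0,0,0,0,0,1],[0.95,0,0,0,0,0,1],[0.95,0,0,0,0,0,1]]])

```text
time: 47.2
tcp_pos: [0.3711, -0.0633, 0.3123]
tcp_rot: [0.609, 0.793, -0.0, 0.005]
force: [-0.3, -0.2, 0.4]
grip_width: 0.0855
```

```bash
python3 p.py
python3 - <<'E'
from h import *
P={"blue":(.5129,-.3801),"green":(.4837,-.2679),"orange":(.4422,-.3386)}
ims={n:env.get_image(n).copy() for n in CM}
for k,p in P.items():
    M={}
    for n in CM:
        o=[d for d in env.outline_of(n,f"bottle_{k}_mid") if np.hypot(*(np.array(d["xy"])-proj(n,[*p,.06])[0]))<20]
        if o: M[n]=o[0]["pixels"].astype(float);print(k,n,np.round(fit({n:M[n]},list(p),.008,BOT)[0]*1000,1))
    f=fit(M,list(p),.008,BOT);print(k,"both",np.round(f[0]*1000,1),round(f[1],2),"vs pad",p)
x,y=230,270;a=cv2.resize(ims["side"][y:y+160,x:x+200],(400,320),interpolation=2);b=cv2.resize(ims["top"][205:315,360:480],(400,367),interpolation=2)
c=np.zeros((367,800,3),np.uint8);c[:320,:400]=a;c[:,400:]=b;cv2.imwrite("pics/fin.png",c[:,:,::-1])
E
```

```text
t 47.2 pos [371.1 -63.3 312.3] phi 15.0 F [-0.3 -0.2  0.4] w 85.5 q [-0.17 -0.16 -0.3   1.42 -0.01  1.14]
blue side [ 513.7 -380.8]
blue top [ 510.  -381.7]
blue both [ 512.1 -382.5] 0.21 vs pad (0.5129, -0.3801)
green side [ 485.9 -269.3]
green top [ 482.3 -270.1]
green both [ 484.6 -271. ] 0.21 vs pad (0.4837, -0.2679)
orange top [ 438.  -336.8]
orange both [ 438.  -336.8] 0.06 vs pad (0.4422, -0.3386)
```

View pics/fin.png

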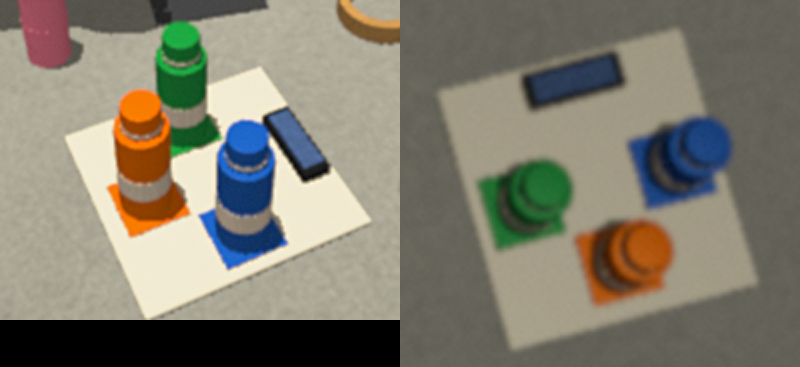

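Run:
```python
from h import *
P={"blue":((.5129,-.3801),{"top":(.5112,-.3805),"side":(.5134,-.3816)}),"green":((.4837,-.2679),{"top":(.4837,-.2681),"side":(.4837,-.2679)}),"orange":((.4422,-.3386),{"top":(.4411,-.3382),"side":(.4433,-.339)})}
out=[]
for n,(x,y,w,h) in {"side":(270,270,120,140),"top":(370,215,100,110)}.items():
    im=env.get_image(n);S=600/h;a=cv2.resize(im[y:y+h,x:x+w],None,fx=S*.78,fy=S*.78,interpolation=2);S*=.78
    for k,(_,c) in P.items():
        for p in hull(n,*c[n],.008,BOT): cv2.polylines(a,[np.round((p-[x,y]+.5)*S).astype(int)],True,(0,255,255),1)
    out.append(a[:467])
cv2.imwrite("pics/fin2.png",np.hstack(out)[:,:800,::-1])
```

```text
(no output)
```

View pics/fin2.png

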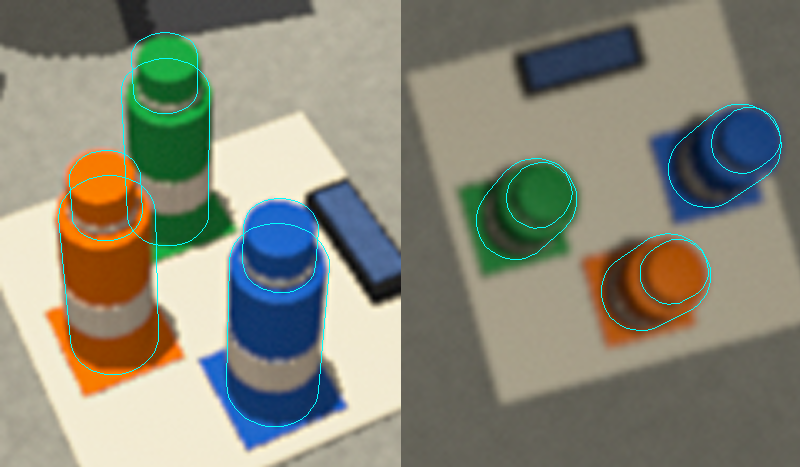

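```bash
python3 -c "
from station import env
print(env.state()['time']);print(env.close_job())"
```

```text
47.7
the job is handed in; nothing more can be done
None
```

The job is done and handed in at 47.7 s of the 134 s allowed. No verdict was reported.

**What I did:** I stood green, blue and orange on the mat in that order, with the weight left in place. I then gripped the weight by its knob and pressed it into the cutout. Last, I set the bottles back on their own pads in the same order.

**Weight:** Its foot met the cutout floor at the height I had worked out. Pushing further only raised the force, to about 18 N, with no more travel. After release, a side picture matched the model of an upright weight standing fully home.

**Bottles:** All three stand upright on their own pads. Fits from the top camera put them about 2 mm (blue and green) to 3.5 mm (orange) from the pad centres. Overlays of pad-centred bottles in both cameras agreed to about 2–3 mm.

**What disagreed or was missed:**
- **Cameras:** The two cameras differ from each other by about 2–4 mm.
- **Orange bottle:** The side camera's network missed it in the last check, so its fitted position comes from the top camera only.
- **Weight at the end:** I did not look at it again after the bottles went back, but nothing came near it after its own check.

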